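# Prop the gauge guard, snug the lock knob

## Robot

A 6-joint arm with a two-finger parallel gripper is mounted at the origin on the work surface. World frame = base frame: x ahead of the robot, y to its left, z up, the work surface at z = 0. Lengths are in m, angles in rad, forces in N, time in s.
With the tool pointing down it reaches from about 0.275 to 0.875 m from the base axis. Payload 12.5 kg.
Tool frame: the origin (TCP) lies where the fingers leave the gripper's body, on its centre line; the fingertips stand 73 mm ahead of it and the grasp point (between the pads) lies 54 mm ahead of it (env.tcp_to_tips is the distance from the TCP to the fingertips, in m); y points along the fingers, x is the direction in which the jaws open and shut, and the axes are right-handed (so a half turn about y gives the same grasp; the last joint's range is limited). The gripper opens to 85 mm and grips with 20 to 120 N. Pads are 22 mm wide; open, the fingers measure 114 mm over their backs; the gripper's body (76 mm by 85 mm) begins 54 mm behind the grasp point. The pads swing forward as they close: fully open they stand 13 mm farther back than shut.
Start: joints at [1.031, 0.351, 1.652, -0, 1.139, -0.085], TCP at [0.242, 0.494, 0.304] pointing down, gripper open.
Joint ranges: [-2.75, 2.75], [-0.79, 2.1], [0.01, 2.65], [-1.57, 4.71], [0.07, 3.14], [-2.87, 2.87]. Speed limits (rad/s): [2.22, 2.22, 2.79, 3.14, 3.14, 3.14].

## Interface

Orientations are given as a rotation vector (axis times angle).
In Python, from bench import env gives the robot as it stands. The module is installed in compiled form; this text tells all that it offers.
- The arm moves only by the tool servo_tool, never from a script. Its arguments are lists of equal length, an entry for each row: "travel": the shift along the tool's x, y, z in units of 0.12 m (1.0 is 0.12 m), a list of three; "rotation": the turn, a rotation vector about the tool's x, y, z in units of 180 degrees (1.0 is 180 degrees), a list of three; "hand": the closure, from 0 (fully open) to 1 (shut). In form: {"travel": [[x, y, z], ...], "rotation": [[rx, ry, rz], ...], "hand": [hand, ...]}. A call has 1 to 20 rows; each row is the pose to reach, as a shift and turn from the pose commanded when the call began, along the tool's axes at that moment, turning the shorter way round; what a row does not reach only later rows make up. A row lasts 1/10 s, in which the tool goes at most 50 mm and 8.59 degrees, less where a joint would pass 70% of its speed; a pose out of reach is approached as far as the arm can. A call with a number of a shift or a turn outside -1 to 1 is refused whole. A call with a gripper value outside its range is refused whole. The fingers move at their own pace and stop on an object; the grip force is fixed at half the most. Time passes only in rows, so rows that repeat a pose let the fingers close. It gives the time, the measured TCP pose, the force and the opening at its end, in the units of the state.
- env.sense(): the state, without advancing time (a new reading comes with each control period).
- env.get_image(name): name is "scene" or "top" or "wrist"; returns the picture (420x560x3 uint8, red, green, blue); there is no depth.
- env.camera_model(name): a dict with "vertical_fov" (degrees; the focal length in pixels is half the picture's height over the tangent of half this angle, whatever the lens; pixels are square), "cx", "cy" (the principal point, pixels), "world_from_camera" (4x4, takes a point from camera to world coordinates); the wrist camera has in their place "mount" (4x4, takes a point from camera to tool coordinates, whose origin is the TCP and whose axes are the tool frame's). Camera axes: x right, y down, z forward; pixel columns grow to the right and rows downward; lengths in m; the calibration is good to about 2 mm. A picture is of the moment at which its call begins: read the wrist's pose just before it. camera_model takes no time and is no camera call.
- env.sign_off(): hands the job in, once; it reports no verdict.
Trained networks look in the newest picture that a camera, given by its name, has taken for a name from the list of things; names that differ only in an ending like _2 or _b are one class to them, and where a whole thing is asked for, a point or a joint stands for the part that bears it (a point fixed in the world has none). Each returns a list of dicts, best first, with "score" (0 to 1); they miss things now and then, are a little off and sometimes report something else, mostly with a low value. They report only what shows in the picture. A call takes as long as a camera call. They do not tell look-alikes from the thing itself.
- env.masks_of(camera, query): "region" (420x560 bool, what is visible of it).
- env.tip_of(camera, query): "centre" ([x, y, z] in m, in world coordinates, good to about 4 mm: a listed point, or the origin of a listed thing).
The state is a dict: "t": time; "joint_positions": joint angles; "dq": joint speeds; "joint_torque": joint torques, N m; "eef_pos": TCP position; "orientation": TCP orientation; "contact_force": force on the tool from outside, world axes, zero at the start; "torque": the same for the moment, N m; "width": finger opening in m.
Only numpy, scipy, OpenCV 4.12 (cv2) and the standard library are available. Lean on these libraries where they do the work, as an engineer would, in place of code of your own. Each camera call takes 0.05 s, during which the arm holds its last target.

## Task

Push the ramp-shaped metal prop, nose first, under the roller that sticks out of the side of the spring-shut clear guard, so that the guard swings up and its roller settles in the notch at the top of the prop; let go, and the guard must stay propped open. Then turn the black lock knob that the guard was covering clockwise (seen from above) until it comes up against its cushioned stop and is just snug, without forcing it, and leave it snug with the guard still propped. Work gently and leave the other things on the bench where they are.

Things in the scene. Friction and masses are not known exactly. Their poses are not given: they have to be found in the camera images.
- stand: Green gauge stand fixed to the bench: flange 220 x 96 x 10, housing 190 x 80, flat deck 50 above the bench. Origin on the bench, 15 mm behind (+x of) the housing's middle; +x points from its dial front to the guard's hinge, z up. Knob axis vertical at x = -18, y = 0. The shut guard is a clear box 125 long, 92 wide, 72 high on the deck.
- guard (a joint): Opening angle of the clear guard, rad: 0 shut, about 1.4 with its roller in the prop's notch, 1.7 end of travel. A spring and its weight shut it (about 0.2 N m shut, 0.1 N m open); it does not stay up by itself.
- guard_hinge (a point): Middle of the guard's hinge line, which runs along the stand's y, at stand x = +70, z = 50 mm.
- roller: Free-turning steel roller, 14 diameter, 56 long, out of the guard's +y (left) side, 66 to 122 mm from the stand's centre plane, on a radius of 61 about the hinge. Origin at its middle: guard shut, stand x = +10, y = +94, z = 39; propped, about x = +47, y = +94, z = 106. It spins: ignore its orientation.
- prop: Loose aluminium prop, 0.5 to 0.8 kg, 180 long, 36 wide. Origin on its underside, +x towards its low nose, z up. Base plate x = -52 to +128, 8 thick. A 33 degree ramp rises from z = 24 at x = +124 to a crest at x = +2, z = 102. Seated under the roller its origin is at stand x = +60, y = +96, same yaw. Pushing it takes 5 to 25 N. Meet the roller slowly (40 mm/s): over 40 N on it is ramming.
- prop_notch (a point): Middle of the notch floor behind the crest: prop x = -13, z = 99.5. The notch runs from x = -2 to -28, the crest is 2.5 mm above its floor; the roller must rest 3 to 25 mm behind the prop's origin.
- prop_post (a point): Grip point on the prop's 24 x 24 square upright post, axis at prop x = -40, z = 142; the post ends at z = 164 and stands behind the notch. Take it from above with the fingertips above z = 118 so that they clear the roller.
- knob_grip (a point): On the knob's vertical axis at grip height, 95.5 above the bench. Black knob: skirt 48 diameter (top 70.5 above the bench), grip bar on it 40 long along this point's x, 14 thick, top 107.5 above the bench. Turning takes 0.42 N m; it stays where left. The stop is unmarked and different each time, 0.4 to 1.5 rad clockwise of the start.
- cushion (a joint): How far the knob squeezes the spring cushion of its stop, rad: 0 until the knob meets the stop, then grows one to one with clockwise turning and adds 1.8 N m per rad to the 0.42 N m. Snug: 0.05 to 0.22 rad (0.09 to 0.40 N m over free turning, felt while turning); above 0.28 it is forced. Friction keeps it squeezed after release.
- plate1: Bystander: dark steel plate 80 x 45 x 6, origin under its centre.
- plate2: Bystander: dark steel plate 80 x 45 x 6, origin under its centre.
- plate3: Bystander: dark steel plate 80 x 45 x 6, origin under its centre.
- oil_bottle: Bystander: white bottle, 52 diameter, 150 high, origin under its centre.
- tape_roll: Bystander: cardboard ring lying flat, 90 diameter, 24 high, origin under its centre.
- cup: Bystander: plastic cup, 72 across the rim, 90 high, origin under its centre.
- screwdriver: Bystander: screwdriver 200 long lying along its x, about 26 high, origin under its middle.
Things that resemble listed ones, but are neither listed nor needed, are in the scene too. Several things have the shape of the prop; the one meant has the colours described above.

How it is judged:
On the way, in this order (a step that is already met when the one before it is completed fails the run):
1. the guard is propped open by the standing prop, its roller resting in the notch, and the prop has been let go (value of joint guard above 1.25 rad and contact force between prop and roller above 0.8 N and angle between prop's own z axis and vertical below 0.06 rad and x of roller in the frame of prop between -0.025 and -0.003 m and height (world z) of prop below 0.012 m and contact force between the fingers and prop below 0.3 N), for 0.3 s.
2. the knob is snug against its stop, with the guard propped (value of joint guard above 1.25 rad and contact force between prop and roller above 0.8 N and angle between prop's own z axis and vertical below 0.06 rad and x of roller in the frame of prop between -0.025 and -0.003 m and height (world z) of prop below 0.012 m and value of joint cushion above 0.05 rad), for 0.2 s.
At the end, for the whole second after the job is handed in: Prop upright on the bench (tilt < 0.06 rad), at rest; guard open > 1.25 rad, its roller resting (> 0.8 N) in the notch, 3 to 25 mm behind the prop's origin; stop cushion squeezed 0.05 to 0.22 rad; robot touching nothing (all of step 2 and value of joint cushion below 0.22 rad and linear speed of prop below 0.02 m/s and velocity of joint guard below 0.05 rad/s).
It fails at once if the knob is forced: its cushion squeezed by more than 0.28 rad (value of joint cushion above 0.28 rad).
It fails at once if the prop is rammed against the roller with more than 40 N (contact force between prop and roller above 40 N).
It fails at once if a bystander is moved by more than 30 mm (distance of any of plate1, plate2, plate3, oil_bottle, tape_roll, cup, screwdriver from where it was at the start of the episode above 0.03 m).
It also fails if it takes over 72 s, if anything falls off the work surface, if the arm or the gripper's body presses on something with over 40 N, if the wrist force passes 120 N, or if a joint passes its speed limit or range.

## Working session

There is one attempt and no reset: what is moved stays moved. The work goes in short steps, Python scripts to look and compute and a tool call to move; the robot and the scene stay as the last step left them, time stands still between calls to the robot, and variables do not carry over. Pictures are saved under pics/ and viewed, and the job is handed in when it is done.

Besides the shell and the picture viewer there is one more tool, called after "Emit:" in YAML: its name, and indented under it one key for each argument. servo_tool: Moves the arm, as the interface text tells. Its arguments: {"type":"object","properties":{"travel":{"type":"array","items":{"type":"array","items":{"type":"number"}}},"rotation":{"type":"array","items":{"type":"array","items":{"type":"number"}}},"hand":{"type":"array","items":{"type":"number"}}},"required":["travel","rotation","hand"]}

```bash
mkdir -p pics
python3 - <<'E'
from bench import env
import cv2
print(env.sense())
for n in ["scene","top","wrist"]:
    im=env.get_image(n); cv2.imwrite(f"pics/{n}0.png",im[:,:,::-1]); m=env.camera_model(n); print(n,m)
E
```

```text
{'t': 0.0, 'joint_positions': array([ 1.03137709e+00,  3.51238550e-01,  1.65239010e+00, -1.65218728e-05,
        1.13911844e+00, -8.46114578e-02]), 'dq': array([ 0.00193639, -0.00151955,  0.00118771,  0.00036374, -0.00017576,
        0.00070435]), 'joint_torque': array([-2.16795524e-04, -5.06094182e+01, -2.91408688e+01, -1.18353673e-04,
        4.41444237e-03,  3.78636429e-06]), 'eef_pos': array([0.24147297, 0.49389406, 0.30337003]), 'orientation': array([-1.39123308, -0.86724447,  0.86891779]), 'contact_force': array([ 0.83282826, -0.41318599, -0.42151004]), 'torque': array([ 0.03596511,  0.02749471, -0.02330966]), 'width': 0.08541647762362015}
scene {'vertical_fov': 52.701790324537505, 'cx': 285.16740135128344, 'cy': 208.9335930199489, 'world_from_camera': array([[ 0.73260021,  0.54674014, -0.40542836,  1.08588517],
       [ 0.6806492 , -0.58522644,  0.44071156, -0.70025686],
       [ 0.0036873 , -0.59881987, -0.80087525,  1.26745885],
       [ 0.        ,  0.        ,  0.        ,  1.        ]])}
top {'vertical_fov': 48.91849394024901, 'cx': 279.50849626092435, 'cy': 208.49352442261593, 'world_from_camera': array([[-0.01208121, -0.99629036,  0.08520306,  0.38975333],
       [-0.99991076,  0.01155111, -0.00671186, -0.08620034],
       [ 0.00570277, -0.08527654, -0.996341  ,  1.47744392],
       [ 0.        ,  0.        ,  0.        ,  1.        ]])}
wrist {'vertical_fov': 60.33513116019548, 'cx': 276.71967512011366, 'cy': 203.3501188093437, 'mount': array([[ 9.99999990e-01,  1.19484100e-04,  7.12106017e-05,
        -8.04867881e-04],
       [-2.90680167e-05, -3.21136930e-01,  9.47032772e-01,
        -7.07283732e-02],
       [ 1.36023713e-04, -9.47032765e-01, -3.21136923e-01,
         8.29433684e-02],
       [ 0.00000000e+00,  0.00000000e+00,  0.00000000e+00,
         1.00000000e+00]])}
```

View pics/scene0.png

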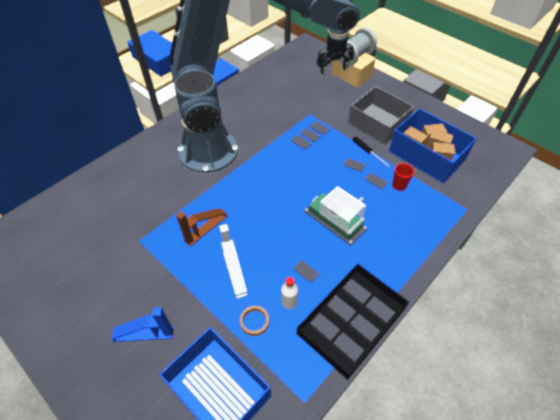

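View pics/top0.png

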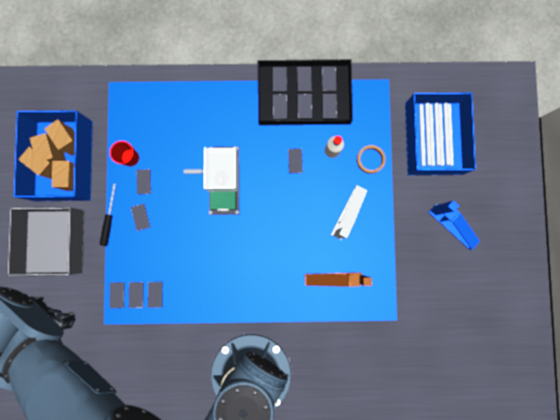

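View pics/wrist0.png

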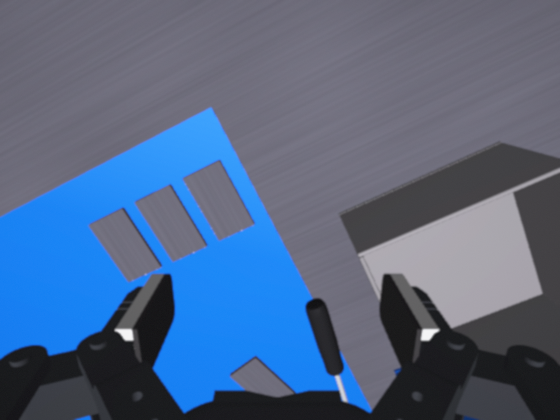

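Run:
```python
from bench import env
import numpy as np
s=env.sense()
for c in ["top","scene"]:
  for q in ["stand","prop","prop_notch","prop_post","knob_grip","roller","guard_hinge"]:
    print(c,q,[(round(d["score"],2),np.round(d["centre"],3).tolist()) for d in env.tip_of(c,q)])
from scipy.spatial.transform import Rotation as R
print(R.from_rotvec(s["orientation"]).as_matrix().round(3),env.tcp_to_tips, env.sense()["t"])
```

```text
top stand [(0.91, [0.624, 0.082, 0.001])]
top prop [(0.94, [0.474, -0.299, -0.001]), (0.65, [0.482, -0.621, -0.005]), (0.56, [0.289, -0.3, -0.0])]
top prop_notch [(0.96, [0.459, -0.294, 0.097]), (0.93, [0.485, -0.613, 0.097]), (0.77, [0.29, -0.308, 0.101])]
top prop_post [(0.96, [0.436, -0.278, 0.141]), (0.9, [0.289, -0.344, 0.141]), (0.76, [0.504, -0.589, 0.144])]
top knob_grip [(0.18, [0.458, -0.29, 0.096]), (0.17, [0.623, 0.08, 0.0])]
top roller [(0.43, [0.636, 0.171, 0.037])]
top guard_hinge [(0.93, [0.693, 0.083, 0.051])]
scene stand [(0.82, [0.624, 0.084, 0.0])]
scene prop [(0.85, [0.469, -0.298, 0.003]), (0.77, [0.293, -0.304, 0.004]), (0.72, [0.672, -0.148, -0.003]), (0.68, [0.479, -0.622, -0.0])]
scene prop_notch [(0.85, [0.459, -0.294, 0.101]), (0.61, [0.485, -0.611, 0.094]), (0.58, [0.296, -0.31, 0.097])]
scene prop_post [(0.68, [0.293, -0.344, 0.141]), (0.62, [0.434, -0.275, 0.141]), (0.59, [0.505, -0.591, 0.138])]
scene knob_grip [(0.75, [0.703, -0.267, -0.002])]
scene roller [(0.68, [0.672, -0.146, -0.003])]
scene guard_hinge [(0.86, [0.694, 0.083, 0.054]), (0.31, [0.624, 0.078, -0.003])]
[[ 0.439 -0.    -0.898]
 [ 0.898 -0.001  0.439]
 [-0.001 -1.     0.   ]] 0.0726 0.85
```

```bash
cat > h.py <<'E'
from bench import env
import numpy as np, cv2
from scipy.spatial.transform import Rotation as R
def T(cam,s=None):
    m=env.camera_model(cam)
    if cam!="wrist": W=m["world_from_camera"]
    else:
        s=s or env.sense(); A=np.eye(4);A[:3,:3]=R.from_rotvec(s["orientation"]).as_matrix();A[:3,3]=s["eef_pos"]; W=A@m["mount"]
    f=210/np.tan(np.radians(m["vertical_fov"]/2))
    return W,f,m["cx"],m["cy"]
def px2w(cam,u,v,z,s=None):
    W,f,cx,cy=T(cam,s); d=W[:3,:3]@np.array([(u-cx)/f,(v-cy)/f,1]); o=W[:3,3]
    return o+d*(z-o[2])/d[2]
def w2px(cam,p,s=None):
    W,f,cx,cy=T(cam,s); c=np.linalg.inv(W)@np.append(p,1); return c[0]/c[2]*f+cx,c[1]/c[2]*f+cy
E
python3 - <<'E'
from h import *
im=cv2.imread("pics/top0.png")
a=cv2.resize(im[130:230,165:265],None,fx=6,fy=6,interpolation=cv2.INTER_CUBIC)
b=cv2.resize(im[165:265,310:410],None,fx=4,fy=4,interpolation=cv2.INTER_CUBIC)
cv2.imwrite("pics/c1.png",a);cv2.imwrite("pics/c2.png",b)
for q in ["prop","prop_notch","prop_post","stand","guard_hinge","roller"]:
  pass
def mask(cam,q):
  for d in env.masks_of(cam,q):
    m=d["region"].astype(np.uint8); ys,xs=np.nonzero(m)
    print(cam,q,d["score"],m.sum(),xs.mean(),ys.mean(),cv2.minAreaRect(np.c_[xs,ys].astype(np.float32)))
mask("top","stand");mask("top","prop");mask("top","guard");mask("top","roller")
E
```

```text
top stand 0.95 2328 220.78178694158075 178.96219931271477 ((211.5, 180.5), (67.0, 53.0), 90.0)
top stand 0.74 1502 218.3195739014647 169.23768308921439 ((210.0, 169.5), (43.0, 52.0), 90.0)
top stand 0.17 308 333.4707792207792 146.75324675324674 ((333.5000305175781, 146.5), (16.970561981201172, 21.21320343017578), 45.0)
top prop 0.94 734 348.7098092643052 213.80653950953678 ((350.1000061035156, 212.80001831054688), (15.205260276794434, 55.007266998291016), 26.56505012512207)
top prop 0.81 862 337.7911832946636 279.4013921113689 ((338.0, 279.0), (14.0, 66.0), 90.0)
top prop 0.68 1071 454.6909430438842 222.9094304388422 ((457.50006103515625, 222.50003051757812), (56.56854248046875, 25.455841064453125), 45.0)
top guard 0.65 1500 218.67533333333333 169.37666666666667 ((210.89608764648438, 169.01365661621094), (51.62449264526367, 43.80155944824219), 1.9749339818954468)
top roller 0.39 812 349.2586206896552 213.26847290640393 ((350.0000305175781, 213.0), (16.099689483642578, 55.45448303222656), 26.56505012512207)
top roller 0.18 299 106.81270903010034 224.29096989966555 ((108.36487579345703, 214.81080627441406), (8.548747062683105, 60.99202346801758), 9.462322235107422)
```

View pics/c1.png

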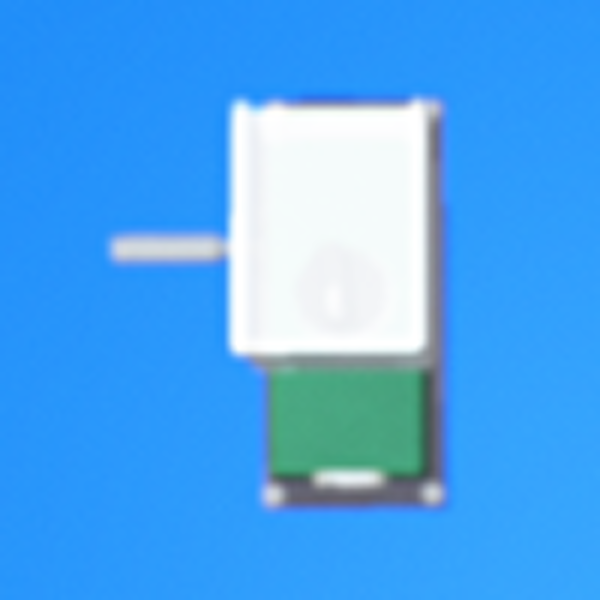

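View pics/c2.png

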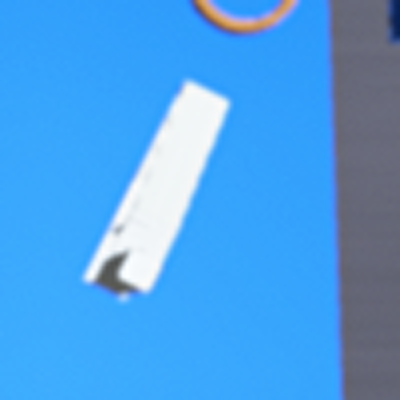

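Emit:
servo_tool:
  travel:
    - [-0.3, 0, -0.25]
    - [-0.65, 0, -0.55]
    - [-1, 0, -0.85]
    - [-1, 0, -0.85]
  rotation:
    - [0, 0, 0]
    - [0, 0, 0]
    - [0, 0, 0]
    - [0, 0, 0]
  hand: [0, 0, 0, 0]

```text
t: 1.45
eef_pos: [0.2808, 0.3383, 0.3039]
orientation: [-1.392, -0.866, 0.867]
contact_force: [0.7, 0.7, 0.9]
width: 0.0854
```

Emit:
servo_tool:
  travel:
    - [-0.3, 0, -0.25]
    - [-0.65, 0, -0.55]
    - [-1, 0, -0.85]
    - [-1, 0, -0.85]
  rotation:
    - [0, 0, 0]
    - [0, 0, 0]
    - [0, 0, 0]
    - [0, 0, 0]
  hand: [0, 0, 0, 0]

```text
t: 1.85
eef_pos: [0.32, 0.1861, 0.3041]
orientation: [-1.392, -0.866, 0.865]
contact_force: [-0.4, 0.3, -0.6]
width: 0.0853
```

Emit:
servo_tool:
  travel:
    - [-0.3, 0, -0.25]
    - [-0.65, 0, -0.55]
    - [-1, 0, -0.85]
    - [-1, 0, -0.85]
  rotation:
    - [0, 0, 0]
    - [0, 0, 0]
    - [0, 0, 0]
    - [0, 0, 0]
  hand: [0, 0, 0, 0]

```text
t: 2.25
eef_pos: [0.3595, 0.0333, 0.3042]
orientation: [-1.393, -0.866, 0.864]
contact_force: [-0.8, 1.0, 0.1]
width: 0.0855
```

Emit:
servo_tool:
  travel:
    - [-0.3, 0, -0.25]
    - [-0.65, 0, -0.55]
    - [-1, 0, -0.85]
    - [-1, 0, -0.85]
  rotation:
    - [0, 0, 0]
    - [0, 0, 0]
    - [0, 0, 0]
    - [0, 0, 0]
  hand: [0, 0, 0, 0]

```text
t: 2.65
eef_pos: [0.3987, -0.1192, 0.304]
orientation: [-1.393, -0.867, 0.866]
contact_force: [0.7, 1.1, -0.2]
width: 0.085
```

Emit:
servo_tool:
  travel:
    - [-0.35, 0, -0.15]
    - [-0.7, 0, -0.3]
    - [-0.95, 0, -0.4]
    - [-0.95, 0, -0.4]
    - [-0.95, 0, -0.4]
  rotation:
    - [0, 0, 0]
    - [0, 0, 0]
    - [0, 0, 0]
    - [0, 0, 0]
    - [0, 0, 0]
  hand: [0, 0, 0, 0, 0]

```text
t: 3.15
eef_pos: [0.3907, -0.239, 0.3036]
orientation: [-1.39, -0.868, 0.868]
contact_force: [0.0, -0.2, 0.1]
width: 0.0856
```

Run:
```python
from h import *
s=env.sense(); im=env.get_image("wrist"); cv2.imwrite("pics/w1.png",im[:,:,::-1])
print(s["eef_pos"],R.from_rotvec(s["orientation"]).as_matrix().round(3))
for q in ["prop","prop_notch","prop_post"]:
    print(q,[(round(d["score"],2),np.round(d["centre"],4).tolist()) for d in env.tip_of("wrist",q)])
```

```text
[ 0.39072979 -0.23897559  0.30361878] [[ 0.44  -0.    -0.898]
 [ 0.898  0.001  0.44 ]
 [ 0.001 -1.     0.001]]
prop [(0.87, [0.2892, -0.3037, 0.0037]), (0.72, [0.477, -0.6212, 0.0009]), (0.56, [0.4648, -0.2981, 0.0009]), (0.27, [0.7057, -0.2704, -0.0017])]
prop_notch [(0.75, [0.2928, -0.3147, 0.099]), (0.65, [0.4584, -0.2925, 0.0995])]
prop_post [(0.94, [0.4344, -0.281, 0.1486]), (0.78, [0.2961, -0.3374, 0.1437])]
```

View pics/w1.png

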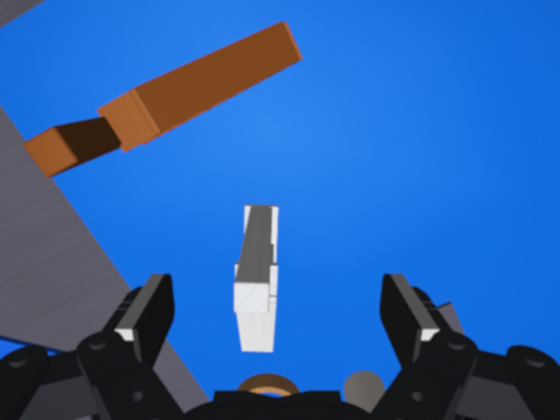

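Run:
```python
from h import *
im=cv2.imread("pics/w1.png")
cv2.imwrite("pics/w1c.png",cv2.resize(im[195:360,200:310],None,fx=3.6,fy=3.6,interpolation=cv2.INTER_CUBIC))
print(px2w("wrist",252.5,297,.164))
t=(px2w("wrist",247,206,.008)+px2w("wrist",279,207,.008))/2
n=(px2w("wrist",242,351,.024)+px2w("wrist",273,351,.024))/2
print(t,n,np.degrees(np.arctan2(*(n-t)[1::-1])),np.linalg.norm(n-t))
```

```text
[ 0.4328546  -0.27815211  0.164     ]
[ 0.42432556 -0.27217322  0.008     ] [ 0.57945943 -0.35673267  0.024     ] -28.593656896438528 0.17740580273978232
```

View pics/w1c.png

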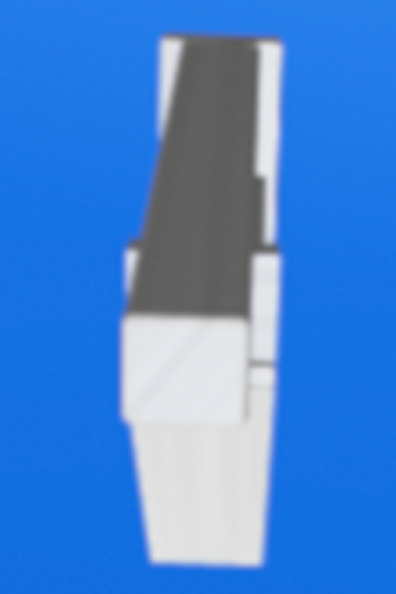

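Emit:
servo_tool:
  travel:
    - [-0.1, 0, -0.25]
    - [-0.146, 0, -0.46]
    - [-0.146, 0.2, -0.46]
    - [-0.146, 0.5, -0.46]
    - [-0.146, 0.75, -0.46]
    - [-0.146, 0.93, -0.46]
    - [-0.146, 0.93, -0.46]
    - [-0.146, 0.93, -0.46]
  rotation:
    - [0, 0.007, 0]
    - [0, 0.014, 0]
    - [0, 0.014, 0]
    - [0, 0.014, 0]
    - [0, 0.014, 0]
    - [0, 0.014, 0]
    - [0, 0.014, 0]
    - [0, 0.014, 0]
  hand: [0, 0, 0, 0, 0, 0, 0, 0]

```text
t: 4.15
eef_pos: [0.4326, -0.2794, 0.193]
orientation: [-1.405, -0.835, 0.835]
contact_force: [0.5, -0.2, 0.2]
width: 0.0856
```

Emit:
servo_tool:
  travel:
    - [0, 0, 0]
    - [0, 0, 0]
    - [0, 0, 0]
    - [0, 0, 0]
    - [0, 0, 0]
    - [0, 0, 0]
    - [0, 0, 0]
    - [0, 0, 0]
    - [0, 0, 0]
    - [0, 0, 0]
  rotation:
    - [0, 0, 0]
    - [0, 0, 0]
    - [0, 0, 0]
    - [0, 0, 0]
    - [0, 0, 0]
    - [0, 0, 0]
    - [0, 0, 0]
    - [0, 0, 0]
    - [0, 0, 0]
    - [0, 0, 0]
  hand: [0.3, 0.6, 1, 1, 1, 1, 1, 1, 1, 1]

```text
t: 5.15
eef_pos: [0.4324, -0.2797, 0.1928]
orientation: [-1.405, -0.835, 0.834]
contact_force: [-0.5, 2.5, 5.6]
width: 0.0233
```

Run:
```python
from h import *
s=env.sense(); im=env.get_image("wrist"); cv2.imwrite("pics/w2.png",im[:,:,::-1])
print(s["eef_pos"],s["width"],s["contact_force"],s["torque"],R.from_rotvec(s["orientation"]).as_matrix().round(3),s["joint_positions"])
```

```text
[ 0.43237307 -0.27973801  0.1928126 ] 0.023271392616845344 [-0.49243173  2.48909215  5.56337452] [ 0.56972599 -0.10243378  0.15046586] [[ 0.478  0.001 -0.878]
 [ 0.878  0.     0.478]
 [ 0.    -1.    -0.001]] [-6.64803662e-01  4.36816862e-01  1.84036317e+00  4.68576457e-04
  8.63960202e-01 -1.73713525e+00]
```

View pics/w2.png

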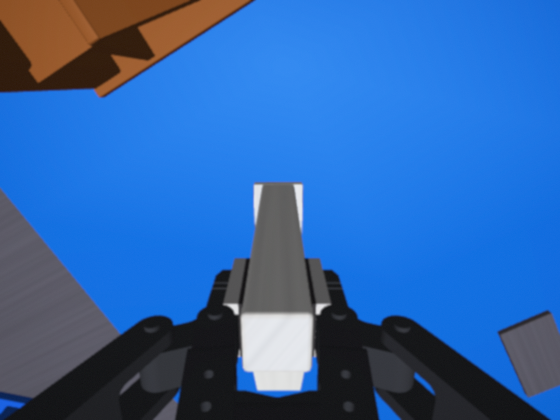

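Emit:
servo_tool:
  travel:
    - [0.04, 0, 0.04]
    - [0.12, 0, 0.11]
    - [0.22, 0, 0.2]
    - [0.33, 0, 0.3]
    - [0.44, 0, 0.4]
    - [0.55, 0, 0.5]
    - [0.66, 0, 0.6]
    - [0.74, 0, 0.68]
    - [0.8, 0, 0.73]
    - [0.824, 0, 0.752]
  rotation:
    - [0, -0.003, 0]
    - [0, -0.008, 0]
    - [0, -0.015, 0]
    - [0, -0.022, 0]
    - [0, -0.03, 0]
    - [0, -0.037, 0]
    - [0, -0.044, 0]
    - [0, -0.05, 0]
    - [0, -0.054, 0]
    - [0, -0.056, 0]
  hand: [1, 1, 1, 1, 1, 1, 1, 1, 1, 1]

```text
t: 6.2
eef_pos: [0.4001, -0.1488, 0.1926]
orientation: [-1.345, -0.97, 0.97]
contact_force: [1.2, -1.0, 4.7]
width: 0.0236
```

Run:
```python
from h import *
s=env.sense(); im=env.get_image("top"); cv2.imwrite("pics/t2.png",im[:,:,::-1])
print(s["eef_pos"],s["width"],s["contact_force"],s["torque"],R.from_rotvec(s["orientation"]).as_matrix().round(3),s["joint_positions"])
```

```text
[ 0.40011607 -0.14876753  0.19261894] 0.02355638680247581 [ 1.20065844 -0.97998195  4.67550898] [-0.18655452 -0.10164596  0.21349913] [[ 0.315  0.001 -0.949]
 [ 0.949 -0.001  0.315]
 [-0.    -1.    -0.001]] [-4.65061239e-01  3.00832836e-01  2.05837978e+00 -1.80670741e-04
  7.81464924e-01 -1.71490395e+00]
```

View pics/t2.png

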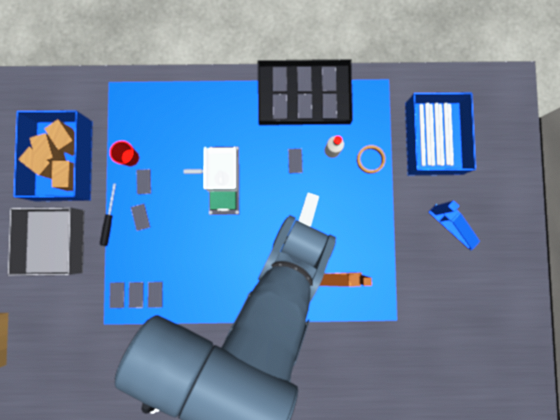

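Emit:
servo_tool:
  travel:
    - [0.04, 0, 0.05]
    - [0.1, 0, 0.14]
    - [0.19, 0, 0.26]
    - [0.28, 0, 0.39]
    - [0.37, 0, 0.52]
    - [0.46, 0, 0.65]
    - [0.55, 0, 0.78]
    - [0.63, 0, 0.9]
    - [0.685, 0, 0.97]
    - [0.705, 0, 1.0]
  rotation:
    - [0, -0.003, 0]
    - [0, -0.008, 0]
    - [0, -0.015, 0]
    - [0, -0.022, 0]
    - [0, -0.03, 0]
    - [0, -0.037, 0]
    - [0, -0.044, 0]
    - [0, -0.05, 0]
    - [0, -0.054, 0]
    - [0, -0.056, 0]
  hand: [1, 1, 1, 1, 1, 1, 1, 1, 1, 1]

```text
t: 7.25
eef_pos: [0.313, -0.0307, 0.1925]
orientation: [-1.276, -1.103, 1.101]
contact_force: [2.8, -2.8, 3.5]
width: 0.0231
```

Run:
```python
from h import *
s=env.sense()
print(s["eef_pos"],s["width"],s["contact_force"],s["torque"],R.from_rotvec(s["orientation"]).as_matrix().round(3),s["joint_positions"])
```

```text
[ 0.31299897 -0.03069815  0.19252582] 0.02307061074094996 [ 2.84385584 -2.8034381   3.4733811 ] [-0.93509963 -0.53774166  0.03797037] [[ 0.145  0.002 -0.989]
 [ 0.989 -0.     0.145]
 [-0.    -1.    -0.002]] [-2.46196570e-01  1.14019204e-01  2.31549372e+00  8.51445026e-05
  7.10266281e-01 -1.67197396e+00]
```

Emit:
servo_tool:
  travel:
    - [0.05, 0, 0.008]
    - [0.15, 0, 0.022]
    - [0.27, 0, 0.04]
    - [0.4, 0, 0.06]
    - [0.53, 0, 0.08]
    - [0.66, 0, 0.1]
    - [0.79, 0, 0.12]
    - [0.9, 0, 0.135]
    - [0.97, 0, 0.147]
    - [1.0, 0, 0.15]
  rotation:
    - [0, -0.001, 0]
    - [0, -0.003, 0]
    - [0, -0.006, 0]
    - [0, -0.009, 0]
    - [0, -0.012, 0]
    - [0, -0.015, 0]
    - [0, -0.018, 0]
    - [0, -0.02, 0]
    - [0, -0.022, 0]
    - [0, -0.022, 0]
  hand: [1, 1, 1, 1, 1, 1, 1, 1, 1, 1]

```text
t: 8.25
eef_pos: [0.3125, 0.0901, 0.1926]
orientation: [-1.244, -1.153, 1.156]
contact_force: [-1.2, -19.2, 23.5]
width: 0.0233
```

Run:
```python
from h import *
s=env.sense()
im=env.get_image("top"); cv2.imwrite("pics/t3.png",im[:,:,::-1])
print(s["eef_pos"],s["width"],s["contact_force"],s["torque"],R.from_rotvec(s["orientation"]).as_matrix().round(3),s["joint_positions"])
cv2.imwrite("pics/t3c.png",cv2.resize(im[130:280,150:300,::-1],None,fx=4,fy=4,interpolation=cv2.INTER_CUBIC))
```

```text
[0.31253189 0.09009363 0.19255509] 0.023304736390736 [ -1.19709969 -19.21777166  23.50766479] [-5.08748048  0.49246231 -0.0100833 ] [[ 0.075 -0.001 -0.997]
 [ 0.997 -0.002  0.075]
 [-0.002 -1.     0.001]] [ 0.13817517  0.13412775  2.29053635 -0.00246578  0.71790727 -1.35596374]
```

View pics/t3c.png

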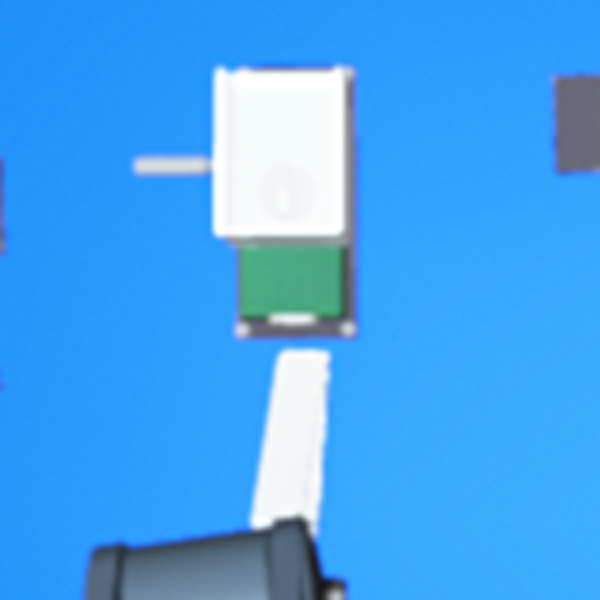

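Emit:
servo_tool:
  travel:
    - [0, -0.008, 0]
    - [0, -0.016, 0]
    - [0, -0.016, 0]
  rotation:
    - [0, 0, 0]
    - [0, 0, 0]
    - [0, 0, 0]
  hand: [1, 1, 1]

```text
t: 8.6
eef_pos: [0.3121, 0.0899, 0.1938]
orientation: [-1.243, -1.15, 1.153]
contact_force: [0.7, -0.6, -4.3]
width: 0.0235
```

Run:
```python
from h import *
s=env.sense()
print(s["eef_pos"],s["width"],s["contact_force"],s["torque"],R.from_rotvec(s["orientation"]).as_matrix().round(3),s["joint_positions"])
im=env.get_image("wrist"); cv2.imwrite("pics/w3.png",im[:,:,::-1])
```

```text
[0.31211604 0.08985234 0.19378427] 0.02345189723044321 [ 0.65620931 -0.57269441 -4.32324661] [0.01321139 0.23174037 0.02195159] [[ 0.078 -0.002 -0.997]
 [ 0.997  0.     0.078]
 [-0.    -1.     0.002]] [ 1.36450229e-01  1.30633328e-01  2.29013325e+00  4.78691333e-04
  7.22976396e-01 -1.35684481e+00]
```

View pics/w3.png

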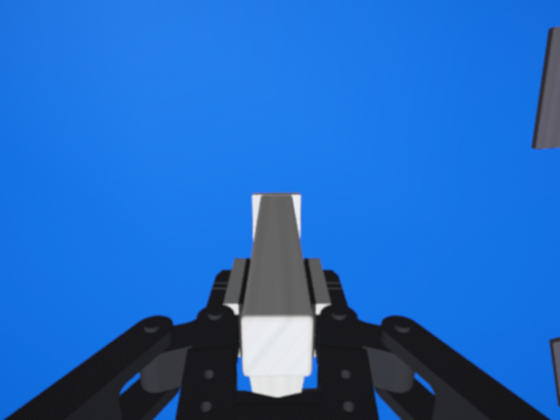

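Emit:
servo_tool:
  travel:
    - [0.05, 0, 0.004]
    - [0.14, 0, 0.01]
    - [0.25, 0, 0.02]
    - [0.37, 0, 0.03]
    - [0.49, 0, 0.04]
    - [0.6, 0, 0.05]
    - [0.69, 0, 0.056]
    - [0.735, 0, 0.06]
    - [0.75, 0, 0.06]
    - [0.75, 0, 0.06]
  rotation:
    - [0, -0.001, 0]
    - [0, -0.003, 0]
    - [0, -0.006, 0]
    - [0, -0.009, 0]
    - [0, -0.012, 0]
    - [0, -0.015, 0]
    - [0, -0.018, 0]
    - [0, -0.02, 0]
    - [0, -0.022, 0]
    - [0, -0.022, 0]
  hand: [1, 1, 1, 1, 1, 1, 1, 1, 1, 1]

```text
t: 9.65
eef_pos: [0.3128, 0.1801, 0.1941]
orientation: [-1.213, -1.203, 1.203]
contact_force: [-0.2, 0.2, -5.4]
width: 0.0229
```

Run:
```python
from h import *
s=env.sense()
im=env.get_image("top"); cv2.imwrite("pics/t4.png",im[:,:,::-1])
print(s["eef_pos"],s["width"],s["contact_force"],s["torque"],R.from_rotvec(s["orientation"]).as_matrix().round(3),s["joint_positions"])
cv2.imwrite("pics/t4c.png",cv2.resize(im[130:280,130:280,::-1],None,fx=4,fy=4,interpolation=cv2.INTER_CUBIC))
for c in ["top","scene"]:
  if c=="scene": cv2.imwrite("pics/s4.png",env.get_image("scene")[:,:,::-1])
  for q in ["stand","guard_hinge","roller","prop"]:
    print(c,q,[(round(d["score"],2),np.round(d["centre"],4).tolist()) for d in env.tip_of(c,q)])
```

```text
[0.31277082 0.18005962 0.1941239 ] 0.022924468845998143 [-0.17510679  0.19075473 -5.4046254 ] [-0.04505655  0.23504608 -0.01584006] [[ 0.008 -0.    -1.   ]
 [ 1.    -0.     0.008]
 [-0.    -1.     0.   ]] [ 3.93166744e-01  1.91425362e-01  2.20990354e+00 -4.76059901e-05
  7.40590455e-01 -1.16935743e+00]
top stand [(0.79, [0.6232, 0.0809, 0.0013])]
top guard_hinge [(0.68, [0.6951, 0.0824, 0.0489])]
top roller [(0.43, [0.6324, 0.1739, 0.0398])]
top prop [(0.96, [0.3627, 0.1781, 0.0032]), (0.79, [0.2906, -0.2967, -0.0018]), (0.67, [0.4796, -0.6171, -0.0029])]
scene stand [(0.96, [0.6213, 0.0809, 0.0009])]
scene guard_hinge [(0.87, [0.6957, 0.0833, 0.0531]), (0.32, [0.6735, -0.1462, -0.0034])]
scene roller []
scene prop [(0.97, [0.2942, -0.3012, 0.0033]), (0.85, [0.4812, -0.6227, -0.0012]), (0.77, [0.36, 0.1799, 0.0037]), (0.58, [0.621, 0.0809, -0.0009])]
```

View pics/t4c.png

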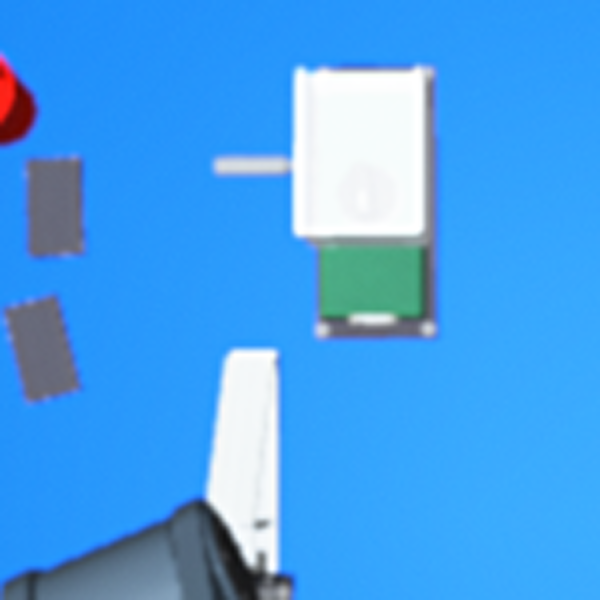

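View pics/s4.png

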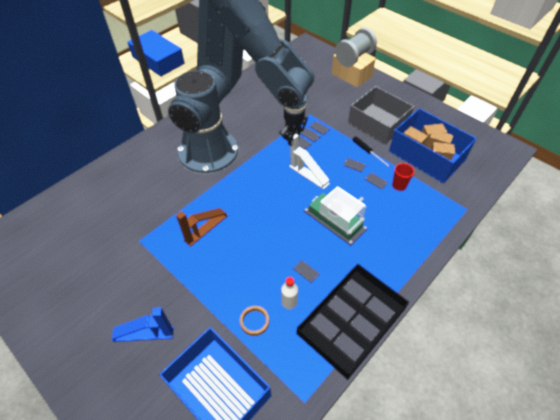

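Emit:
servo_tool:
  travel:
    - [0, 0, -0.05]
    - [0, 0, -0.15]
    - [0, 0, -0.27]
    - [0, 0, -0.4]
    - [0, 0, -0.53]
    - [0, 0, -0.66]
    - [0, 0, -0.79]
    - [0, 0, -0.9]
    - [0, 0, -0.97]
    - [0, 0, -1.0]
  rotation:
    - [0, 0, 0]
    - [0, 0, 0]
    - [0, 0, 0]
    - [0, 0, 0]
    - [0, 0, 0]
    - [0, 0, 0]
    - [0, 0, 0]
    - [0, 0, 0]
    - [0, 0, 0]
    - [0, 0, 0]
  hand: [1, 1, 1, 1, 1, 1, 1, 1, 1, 1]

```text
t: 11.15
eef_pos: [0.4338, 0.179, 0.1941]
orientation: [-1.213, -1.203, 1.203]
contact_force: [-0.1, -0.3, -4.0]
width: 0.0235
```

Emit:
servo_tool:
  travel:
    - [0, 0, -0.05]
    - [0, 0, -0.12]
    - [0, 0, -0.19]
    - [0, 0, -0.25]
    - [0, 0, -0.29]
    - [0, 0, -0.32]
    - [0, 0, -0.35]
    - [0, 0, -0.38]
    - [0, 0, -0.41]
    - [0, 0, -0.44]
    - [0, 0, -0.47]
    - [0, 0, -0.5]
  rotation:
    - [0, 0, 0]
    - [0, 0, 0]
    - [0, 0, 0]
    - [0, 0, 0]
    - [0, 0, 0]
    - [0, 0, 0]
    - [0, 0, 0]
    - [0, 0, 0]
    - [0, 0, 0]
    - [0, 0, 0]
    - [0, 0, 0]
    - [0, 0, 0]
  hand: [1, 1, 1, 1, 1, 1, 1, 1, 1, 1, 1, 1]

```text
t: 12.35
eef_pos: [0.4918, 0.1786, 0.1944]
orientation: [-1.211, -1.2, 1.205]
contact_force: [-12.5, 0.4, 2.9]
width: 0.0231
```

Run:
```python
from h import *
s=env.sense()
im=env.get_image("top"); cv2.imwrite("pics/t5.png",im[:,:,::-1])
print(s["eef_pos"],s["width"],s["contact_force"],s["torque"],R.from_rotvec(s["orientation"]).as_matrix().round(3),s["joint_positions"])
cv2.imwrite("pics/t5c.png",cv2.resize(im[130:280,130:280,::-1],None,fx=4,fy=4,interpolation=cv2.INTER_CUBIC))
```

```text
[0.49177278 0.17862702 0.19439281] 0.023081982939204156 [-12.46669251   0.37169218   2.85552714] [0.0411161  2.16866702 0.10121136] [[ 0.008 -0.003 -1.   ]
 [ 1.    -0.     0.008]
 [-0.    -1.     0.003]] [ 2.59222298e-01  4.48154154e-01  1.81624444e+00  6.97634576e-04
  8.80543968e-01 -1.30356252e+00]
```

View pics/t5c.png

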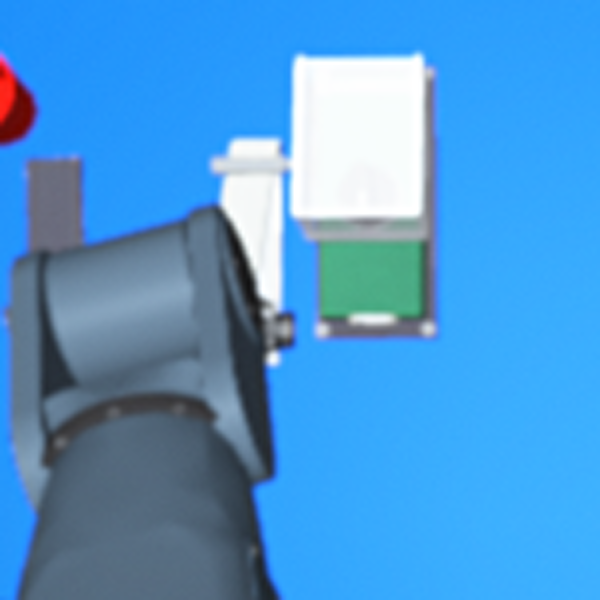

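Emit:
servo_tool:
  travel:
    - [0, 0, -0.03]
    - [0, 0, -0.06]
    - [0, 0, -0.09]
    - [0, 0, -0.12]
    - [0, 0, -0.15]
    - [0, 0, -0.18]
    - [0, 0, -0.21]
    - [0, 0, -0.24]
    - [0, 0, -0.27]
    - [0, 0, -0.3]
  rotation:
    - [0, 0, 0]
    - [0, 0, 0]
    - [0, 0, 0]
    - [0, 0, 0]
    - [0, 0, 0]
    - [0, 0, 0]
    - [0, 0, 0]
    - [0, 0, 0]
    - [0, 0, 0]
    - [0, 0, 0]
  hand: [1, 1, 1, 1, 1, 1, 1, 1, 1, 1]

```text
t: 13.4
eef_pos: [0.5285, 0.1784, 0.1942]
orientation: [-1.212, -1.202, 1.204]
contact_force: [-5.9, 1.4, -2.6]
width: 0.0236
```

Emit:
servo_tool:
  travel:
    - [0, 0, -0.03]
    - [0, 0, -0.06]
    - [0, 0, -0.09]
    - [0, 0, -0.12]
    - [0, 0, -0.15]
    - [0, 0, -0.18]
    - [0, 0, -0.21]
    - [0, 0, -0.24]
    - [0, 0, -0.27]
    - [0, 0, -0.3]
  rotation:
    - [0, 0, 0]
    - [0, 0, 0]
    - [0, 0, 0]
    - [0, 0, 0]
    - [0, 0, 0]
    - [0, 0, 0]
    - [0, 0, 0]
    - [0, 0, 0]
    - [0, 0, 0]
    - [0, 0, 0]
  hand: [1, 1, 1, 1, 1, 1, 1, 1, 1, 1]

```text
t: 14.4
eef_pos: [0.5652, 0.1779, 0.1941]
orientation: [-1.213, -1.203, 1.203]
contact_force: [-2.6, 2.1, -6.0]
width: 0.0233
```

Emit:
servo_tool:
  travel:
    - [0, 0, -0.03]
    - [0, 0, -0.06]
    - [0, 0, -0.09]
    - [0, 0, -0.12]
    - [0, 0, -0.15]
    - [0, 0, -0.18]
    - [0, 0, -0.21]
    - [0, 0, -0.24]
    - [0, 0, -0.27]
    - [0, 0, -0.3]
  rotation:
    - [0, 0, 0]
    - [0, 0, 0]
    - [0, 0, 0]
    - [0, 0, 0]
    - [0, 0, 0]
    - [0, 0, 0]
    - [0, 0, 0]
    - [0, 0, 0]
    - [0, 0, 0]
    - [0, 0, 0]
  hand: [1, 1, 1, 1, 1, 1, 1, 1, 1, 1]

```text
t: 15.4
eef_pos: [0.6011, 0.1776, 0.1942]
orientation: [-1.213, -1.203, 1.203]
contact_force: [-2.5, 2.4, -7.0]
width: 0.0234
```

Run:
```python
from h import *
s=env.sense()
im=env.get_image("top"); cv2.imwrite("pics/t6.png",im[:,:,::-1])
print(s["eef_pos"],s["width"],s["contact_force"],s["torque"],R.from_rotvec(s["orientation"]).as_matrix().round(3),s["joint_positions"])
cv2.imwrite("pics/t6c.png",cv2.resize(im[110:260,130:280,::-1],None,fx=4,fy=4,interpolation=cv2.INTER_CUBIC))
im=env.get_image("scene"); 
cv2.imwrite("pics/s6c.png",cv2.resize(im[120:270,260:410,::-1],None,fx=4,fy=4,interpolation=cv2.INTER_CUBIC))
for c in ["top","scene"]:
  for q in ["roller","prop","prop_notch"]:
    print(c,q,[(round(d["score"],2),np.round(d["centre"],4).tolist()) for d in env.tip_of(c,q)])
```

```text
[0.6011297  0.17760655 0.19419845] 0.023402683437950926 [-2.4985677   2.4239911  -7.02383606] [0.37143277 0.74006352 0.10680009] [[ 0.009  0.    -1.   ]
 [ 1.    -0.     0.009]
 [-0.    -1.    -0.   ]] [ 2.13030565e-01  6.10275742e-01  1.53347465e+00 -5.58381112e-06
  9.97831678e-01 -1.34910558e+00]
top roller []
top prop [(0.88, [0.4801, -0.6174, -0.0016]), (0.85, [0.6423, 0.1753, 0.0022]), (0.7, [0.2911, -0.2973, 0.0006]), (0.23, [0.6296, 0.1763, 0.1018])]
top prop_notch [(0.81, [0.4831, -0.6141, 0.0973]), (0.79, [0.2942, -0.31, 0.0982]), (0.61, [0.6696, -0.3886, -0.0023]), (0.52, [0.6312, 0.1786, 0.0988]), (0.48, [0.4979, 0.3498, -0.0005]), (0.4, [0.5046, 0.4484, 0.0009])]
scene roller [(0.67, [0.6355, 0.1783, 0.1021])]
scene prop [(0.67, [0.4811, -0.6236, -0.0014]), (0.57, [0.2916, -0.2978, 0.0026])]
scene prop_notch [(0.97, [0.4833, -0.6112, 0.0974]), (0.8, [0.6343, 0.1775, 0.1004]), (0.73, [0.2961, -0.3096, 0.0988])]
```

View pics/t6c.png

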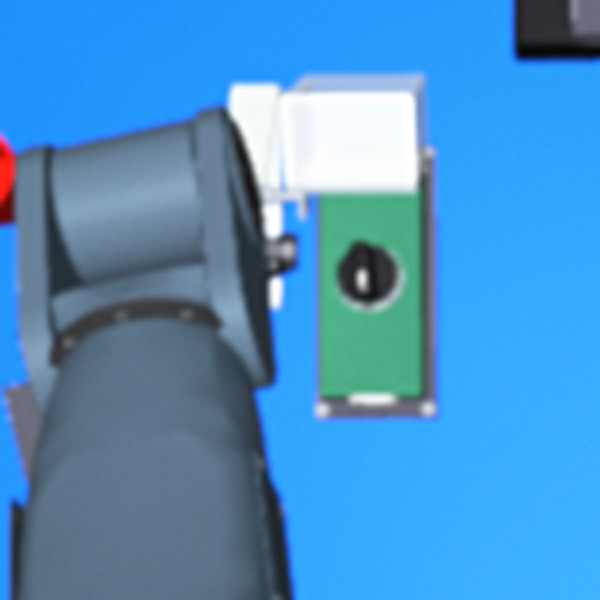

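View pics/s6c.png

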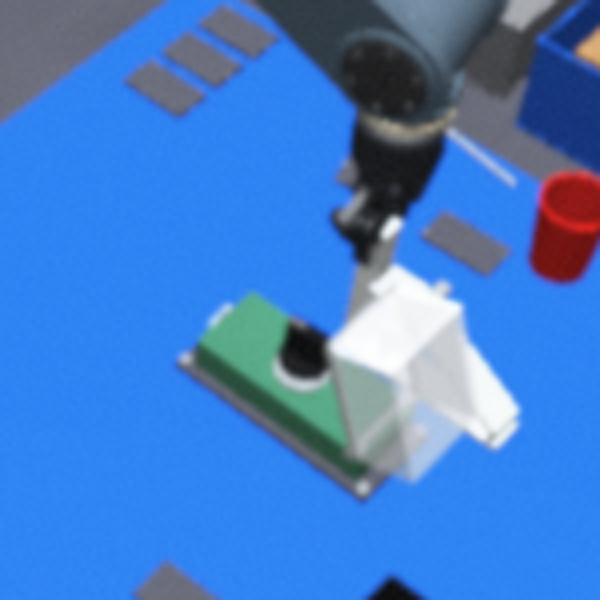

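Emit:
servo_tool:
  travel:
    - [0, 0, -0.03]
    - [0, 0, -0.06]
    - [0, 0, -0.09]
    - [0, 0, -0.12]
    - [0, 0, -0.15]
    - [0, 0, -0.18]
    - [0, 0, -0.21]
    - [0, 0, -0.24]
    - [0, 0, -0.27]
    - [0, 0, -0.3]
    - [0, 0, -0.32]
    - [0, 0, -0.335]
    - [0, 0, -0.335]
  rotation:
    - [0, 0, 0]
    - [0, 0, 0]
    - [0, 0, 0]
    - [0, 0, 0]
    - [0, 0, 0]
    - [0, 0, 0]
    - [0, 0, 0]
    - [0, 0, 0]
    - [0, 0, 0]
    - [0, 0, 0]
    - [0, 0, 0]
    - [0, 0, 0]
    - [0, 0, 0]
  hand: [1, 1, 1, 1, 1, 1, 1, 1, 1, 1, 1, 1, 1]

```text
t: 17.1
eef_pos: [0.6412, 0.1773, 0.194]
orientation: [-1.213, -1.203, 1.203]
contact_force: [-0.5, 3.1, -10.7]
width: 0.0237
```

```bash
cat > look.py <<'E'
from h import *
import sys
k=sys.argv[1]
s=env.sense()
print(s["t"],s["eef_pos"],s["width"],s["contact_force"],s["torque"],R.from_rotvec(s["orientation"]).as_matrix().round(3),s["joint_positions"])
im=env.get_image("top"); a=cv2.resize(im[110:260,130:280,::-1],(400,400),interpolation=cv2.INTER_CUBIC)
im=env.get_image("scene"); b=cv2.resize(im[120:270,260:410,::-1],(400,400),interpolation=cv2.INTER_CUBIC)
cv2.imwrite(f"pics/{k}.png",np.hstack([a,b]))
for c in ["top","scene"]:
  for q in ["roller","prop","prop_notch","prop_post"]:
    print(c,q,[(round(d["score"],2),np.round(d["centre"],4).tolist()) for d in env.tip_of(c,q) if np.hypot(d["centre"][0]-.66,d["centre"][1]-.17)<.1])
E
python3 look.py l7
```

```text
17.1 [0.64117497 0.17729846 0.1939554 ] 0.02368620128736184 [ -0.46734079   3.08815755 -10.73601017] [0.5701326  0.36235281 0.10436484] [[ 0.009  0.    -1.   ]
 [ 1.     0.     0.009]
 [ 0.    -1.    -0.   ]] [ 1.99797558e-01  6.73996570e-01  1.41772886e+00  1.00917838e-04
  1.04984214e+00 -1.36231858e+00]
top roller []
top prop [(0.81, [0.6842, 0.1752, 0.0023]), (0.34, [0.6713, 0.1754, 0.1012])]
top prop_notch [(0.85, [0.6729, 0.1743, 0.1004])]
top prop_post [(0.57, [0.6465, 0.1775, 0.1424])]
scene roller [(0.49, [0.6848, 0.1781, 0.1116])]
scene prop [(0.68, [0.6801, 0.1764, 0.002])]
scene prop_notch [(0.88, [0.6733, 0.1756, 0.1032])]
scene prop_post [(0.67, [0.6474, 0.1819, 0.141])]
```

View pics/l7.png

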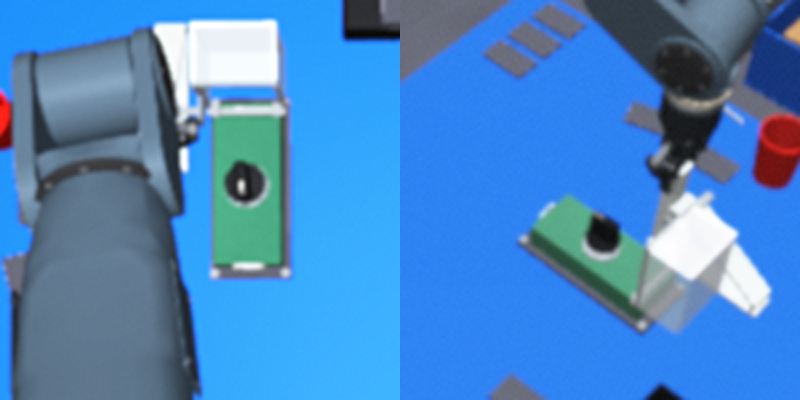

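Run:
```python
from h import *
im=env.get_image("wrist"); cv2.imwrite("pics/w7.png",im[:,:,::-1])
im=env.get_image("scene"); cv2.imwrite("pics/s7.png",cv2.resize(im[165:225,320:400,::-1],None,fx=10,fy=10,interpolation=cv2.INTER_CUBIC))
for p in [(.67,.178,.106),(.67,.204,.106),(.683,.178,.102)]: print(w2px("scene",p),w2px("top",p))
```

```text
(np.float64(367.5768908378385), np.float64(195.84974092948204)) (np.float64(187.94615381092078), np.float64(155.5599902072483))
(np.float64(371.95699204964217), np.float64(191.64158720853825)) (np.float64(179.28958257266495), np.float64(155.65320574677958))
(np.float64(370.4086661829725), np.float64(198.54672631259416)) (np.float64(188.22118343778868), np.float64(151.5758343923631))
```

View pics/w7.png

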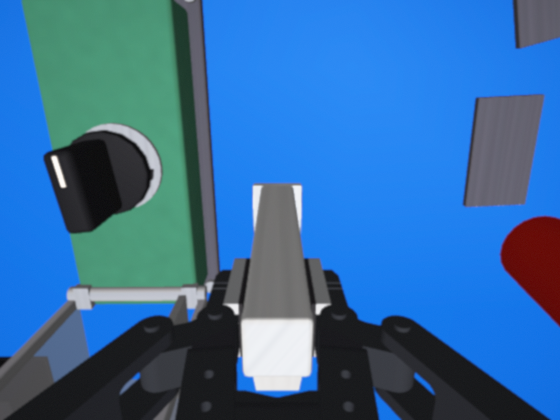

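View pics/s7.png

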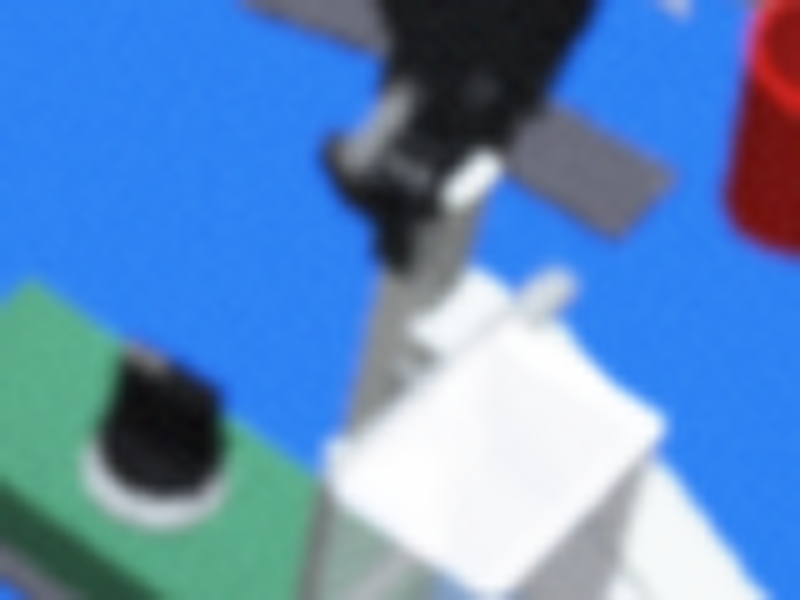

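Run:
```python
from h import *
for th in [1.2,1.3,1.35,1.4,1.45,1.5,1.55]:
    c,s=np.cos(th),np.sin(th); x,z=-.060,-.011
    # opening: front goes up
    X=x*c+z*s; Z=-x*s+z*c
    p=np.array([.693+X,.204,.05+Z]); print(th,p.round(4),(10*(np.array(w2px("scene",p))-[320,165])).round(0), (10*(np.array(w2px("scene",p-[0,.02,0]))-[320,165])).round(0))
for p in [(.684,.16,.102),(.684,.196,.102)]: print((10*(np.array(w2px("scene",p))-[320,165])).round(0))
```

```text
1.2 [0.661  0.204  0.1019] [497. 260.] [463. 292.]
1.3 [0.6664 0.204  0.1049] [511. 263.] [477. 295.]
1.35 [0.6691 0.204  0.1061] [518. 265.] [484. 297.]
1.4 [0.672  0.204  0.1073] [525. 267.] [491. 299.]
1.45 [0.6748 0.204  0.1082] [532. 270.] [498. 302.]
1.5 [0.6778 0.204  0.1091] [539. 273.] [505. 305.]
1.55 [0.6808 0.204  0.1098] [546. 276.] [513. 308.]
[476. 367.]
[537. 308.]
```

Run:
```python
from h import *
im=env.get_image("scene").copy()[:,:,::-1]
S=12;x0,y0=330,170
a=cv2.resize(im[y0:y0+50,x0:x0+65],None,fx=S,fy=S,interpolation=cv2.INTER_CUBIC)
def P(p): u,v=w2px("scene",p); return (int((u-x0+.5)*S),int((v-y0+.5)*S))
ox,oy=.681,.1775
def line(pts,col):
    for q,r in zip(pts[:-1],pts[1:]): cv2.line(a,P(q),P(r),col,1)
for y in (-.018,.018):
    line([(ox+x,oy+y,z) for x,z in [(.128,.008),(.124,.024),(.002,.102),(-.002,.102),(-.002,.0995),(-.028,.0995)]],(0,0,255))
for x in(-.028,-.052):
  for y in(-.012,.012):
    line([(ox+x,oy+y,.1),(ox+x,oy+y,.164)],(0,255,255))
for th,col in [(1.4,(255,0,255)),(1.5,(0,0,0))]:
    c,s=np.cos(th),np.sin(th); X=-.06*c-.011*s; Z=.06*s-.011*c
    line([(.693+X,.148,.05+Z),(.693+X,.204,.05+Z)],col)
line([(.623-.018,.082-.0,.1075),(.605,.082,.07)],(255,255,0))
cv2.imwrite("pics/ov.png",a)
```

```text
(no output)
```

View pics/ov.png

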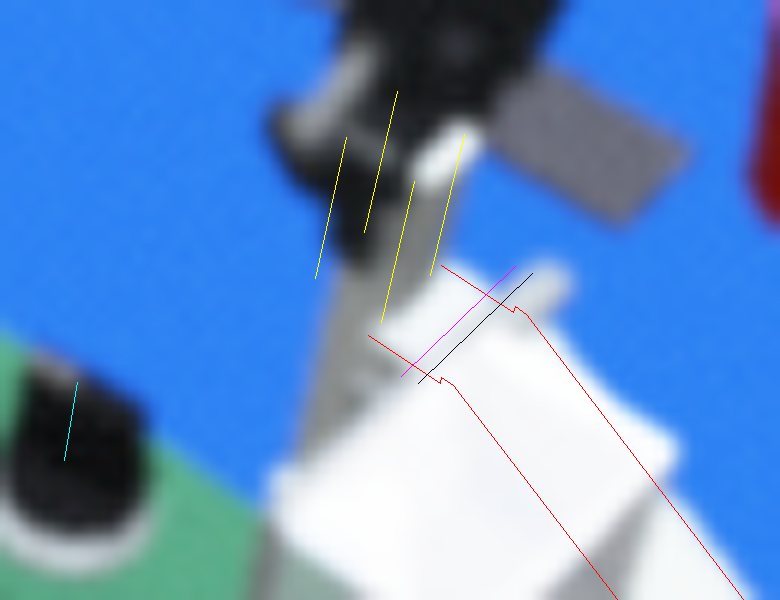

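Emit:
servo_tool:
  travel:
    - [0, 0, -0.02]
    - [0, 0, -0.04]
    - [0, 0, -0.06]
    - [0, 0, -0.07]
    - [0, 0, -0.07]
  rotation:
    - [0, 0, 0]
    - [0, 0, 0]
    - [0, 0, 0]
    - [0, 0, 0]
    - [0, 0, 0]
  hand: [1, 1, 1, 1, 1]

```text
t: 18.25
eef_pos: [0.6497, 0.177, 0.1943]
orientation: [-1.214, -1.203, 1.203]
contact_force: [0.0, 1.8, -10.7]
width: 0.0229
```

```bash
cat > ov.py <<'E'
from h import *
import sys
s=env.sense(); print(s["t"],s["eef_pos"],s["contact_force"],s["torque"])
im=env.get_image("scene").copy()[:,:,::-1]
S=12;x0,y0=330,170
a=cv2.resize(im[y0:y0+50,x0:x0+65],None,fx=S,fy=S,interpolation=cv2.INTER_CUBIC)
def P(p): u,v=w2px("scene",p); return (int((u-x0+.5)*S)+14,int((v-y0+.5)*S))
ox,oy=float(sys.argv[2]),.1775
def line(pts,col):
    for q,r in zip(pts[:-1],pts[1:]): cv2.line(a,P(q),P(r),col,1)
for y in (-.018,.018):
    line([(ox+x,oy+y,z) for x,z in [(.128,.008),(.124,.024),(.002,.102),(-.002,.102),(-.002,.0995),(-.028,.0995)]],(0,0,255))
for th,col in [(1.4,(255,0,255)),(1.5,(0,0,0))]:
    c,s=np.cos(th),np.sin(th); X=-.06*c-.011*s; Z=.06*s-.011*c
    line([(.693+X,.148,.05+Z),(.693+X,.204,.05+Z)],col)
cv2.imwrite(f"pics/{sys.argv[1]}.png",a)
for q in ["roller","prop_notch"]:
    print(q,[(round(d["score"],2),np.round(d["centre"],4).tolist()) for d in env.tip_of("scene",q) if np.hypot(d["centre"][0]-.66,d["centre"][1]-.17)<.1])
E
python3 ov.py ov2 .689
```

```text
18.25 [0.64970991 0.17698315 0.19426398] [  0.02462303   1.84770732 -10.65649382] [0.21805673 0.45069192 0.05610711]
roller [(0.53, [0.679, 0.1792, 0.1093])]
prop_notch [(0.96, [0.6811, 0.1783, 0.1042])]
```

View pics/ov2.png

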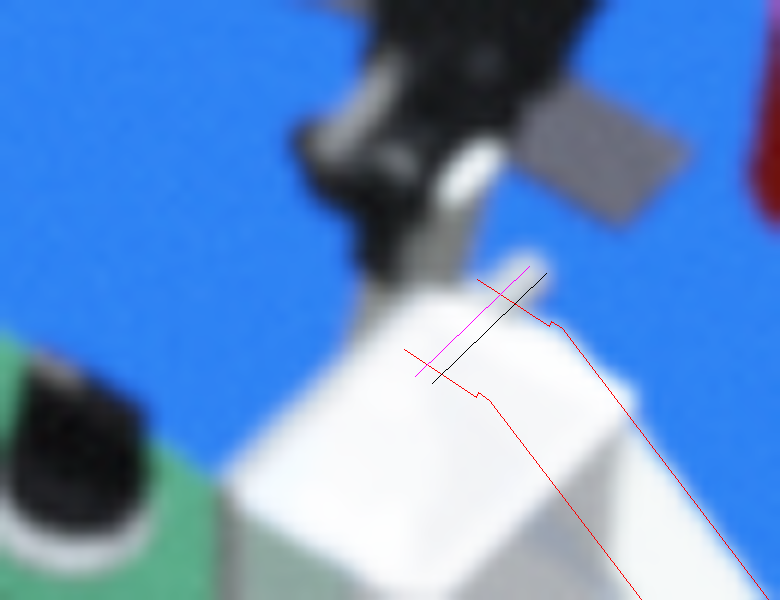

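Emit:
servo_tool:
  travel:
    - [0, 0.004, 0]
    - [0, 0.008, 0]
    - [0, 0.008, 0]
    - [0, 0.008, 0]
  rotation:
    - [0, 0, 0]
    - [0, 0, 0]
    - [0, 0, 0]
    - [0, 0, 0]
  hand: [1, 1, 1, 1]

```text
t: 18.8
eef_pos: [0.6494, 0.1771, 0.1934]
orientation: [-1.213, -1.203, 1.203]
contact_force: [-2.6, -0.1, -7.5]
width: 0.0232
```

Emit:
servo_tool:
  travel:
    - [0, 0, 0]
    - [0, 0, 0]
    - [0, 0, 0]
    - [0, 0, 0]
    - [0, 0, 0]
    - [0, 0, 0]
  rotation:
    - [0, 0, 0]
    - [0, 0, 0]
    - [0, 0, 0]
    - [0, 0, 0]
    - [0, 0, 0]
    - [0, 0, 0]
  hand: [0.65, 0.6, 0.55, 0.5, 0.5, 0.5]

```text
t: 19.4
eef_pos: [0.6495, 0.1772, 0.1934]
orientation: [-1.213, -1.203, 1.203]
contact_force: [0.2, -0.1, -0.0]
width: 0.0426
```

```bash
python3 ov.py ov3 .689;  python3 - <<'E'
from h import *
im=env.get_image("wrist"); cv2.imwrite("pics/w8.png",im[:,:,::-1])
E
```

```text
19.4 [0.64951365 0.17721799 0.19339447] [ 0.23668229 -0.08728272 -0.03207962] [ 0.00593368 -0.04462917  0.0464825 ]
roller [(0.41, [0.6747, 0.1787, 0.1098])]
prop_notch []
```

View pics/ov3.png

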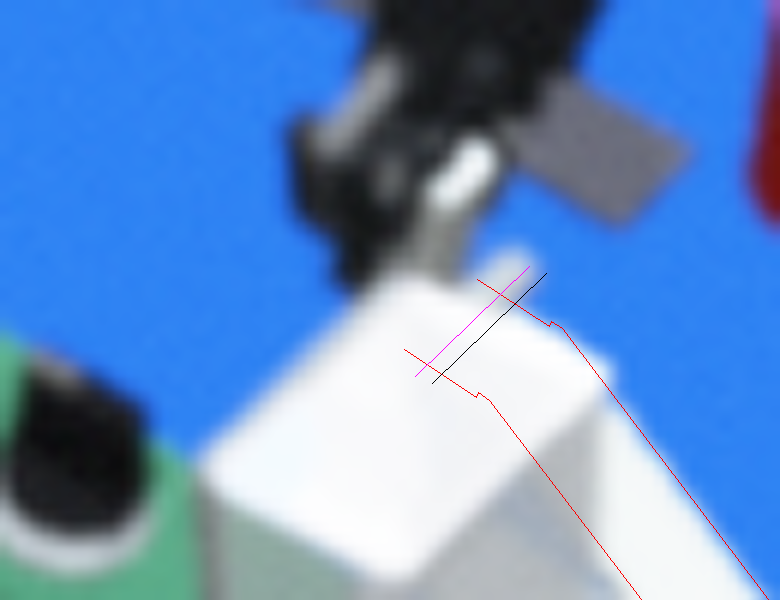

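View pics/w8.png

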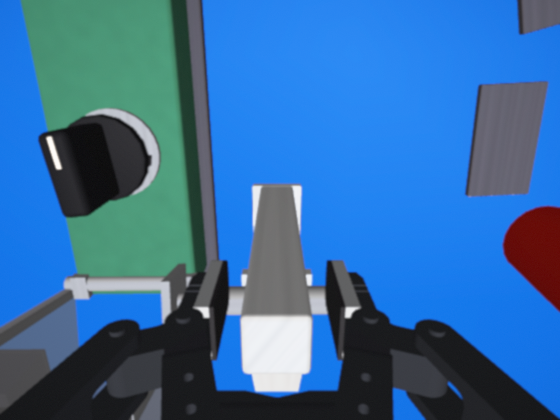

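Emit:
servo_tool:
  travel:
    - [0, -0.03, 0]
    - [0, -0.1, 0]
    - [0, -0.25, 0]
    - [0, -0.45, 0]
    - [0, -0.65, 0]
    - [0, -0.8, 0]
    - [0, -0.8, 0]
  rotation:
    - [0, 0, 0]
    - [0, 0, 0]
    - [0, 0, 0]
    - [0, 0, 0]
    - [0, 0, 0]
    - [0, 0, 0]
    - [0, 0, 0]
  hand: [0.5, 0.5, 0.5, 0.5, 0.5, 0.5, 0.5]

```text
t: 20.3
eef_pos: [0.6502, 0.1774, 0.2928]
orientation: [-1.216, -1.207, 1.2]
contact_force: [0.6, 0.2, 0.3]
width: 0.0429
```

Emit:
servo_tool:
  travel:
    - [0, 0, 0.3]
    - [-0.3, 0, 0.6]
    - [-0.6, 0, 0.8]
    - [-0.8, 0, 0.8]
    - [-0.8, 0, 0.8]
    - [-0.8, 0, 0.8]
  rotation:
    - [0, 0, 0]
    - [0, 0, 0]
    - [0, 0, 0]
    - [0, 0, 0]
    - [0, 0, 0]
    - [0, 0, 0]
  hand: [0, 0, 0, 0, 0, 0]

```text
t: 20.9
eef_pos: [0.5527, 0.082, 0.289]
orientation: [-1.213, -1.202, 1.202]
contact_force: [0.1, 0.2, -1.3]
width: 0.0853
```

Run:
```python
from h import *
s=env.sense(); print(s["t"],s["eef_pos"],s["contact_force"],R.from_rotvec(s["orientation"]).as_matrix().round(3),s["joint_positions"])
im=env.get_image("wrist"); cv2.imwrite("pics/w9.png",im[:,:,::-1])
for c in ["wrist","top"]:
  if c=="top":
     im=env.get_image("top"); cv2.imwrite("pics/t9.png",cv2.resize(im[110:230,140:260,::-1],None,fx=5,fy=5,interpolation=cv2.INTER_CUBIC))
  for q in ["knob_grip","stand","roller","prop","prop_notch"]:
    print(c,q,[(round(d["score"],2),np.round(d["centre"],4).tolist()) for d in env.tip_of(c,q)][:3])
```

```text
20.9 [0.55265914 0.0819565  0.28900407] [ 0.10317788  0.17343421 -1.26298656] [[ 0.01 -0.   -1.  ]
 [ 1.    0.    0.01]
 [ 0.   -1.    0.  ]] [ 6.38172451e-02  3.82272078e-01  1.64503425e+00  2.57316597e-04
  1.11450925e+00 -1.49734695e+00]
wrist knob_grip [(0.75, [0.6126, 0.0803, 0.0936])]
wrist stand [(0.7, [0.6231, 0.0836, 0.0013])]
wrist roller [(0.7, [0.6699, 0.1748, 0.1055])]
wrist prop [(0.69, [0.688, 0.1809, 0.0017]), (0.2, [0.6947, 0.0803, 0.0476])]
wrist prop_notch [(0.82, [0.6779, 0.1798, 0.0994]), (0.57, [0.6094, 0.3396, 0.0021])]
top knob_grip []
top stand [(0.64, [0.6237, 0.0826, -0.0013])]
top roller [(0.53, [0.6724, 0.1754, 0.1099]), (0.22, [0.6751, -0.1464, -0.0])]
top prop [(0.75, [0.2899, -0.298, 0.0021]), (0.73, [0.4781, -0.6176, -0.0034]), (0.72, [0.694, 0.1736, 0.0007])]
top prop_notch [(0.95, [0.4819, -0.6143, 0.0994]), (0.59, [0.2921, -0.3142, 0.0922]), (0.56, [0.6817, 0.177, 0.0992])]
```

View pics/w9.png

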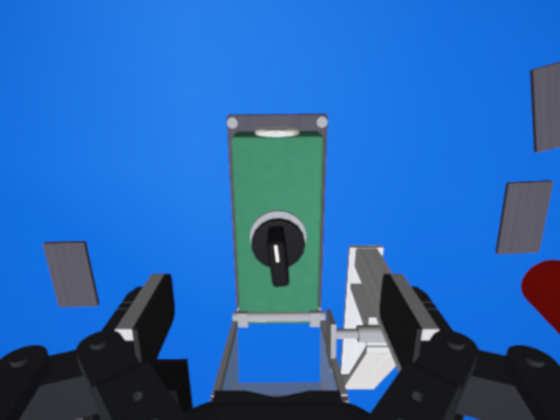

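View pics/t9.png

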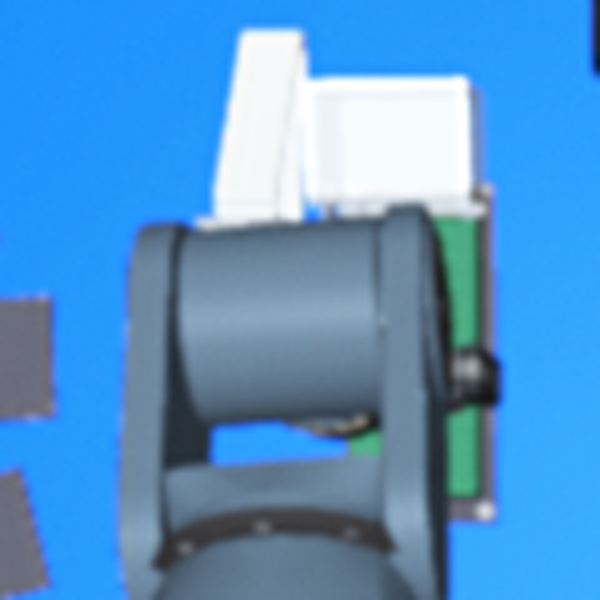

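Run:
```python
from h import *
im=cv2.imread("pics/w9.png"); cv2.imwrite("pics/w9c.png",cv2.resize(im[200:300,230:330],None,fx=6,fy=6,interpolation=cv2.INTER_CUBIC))
```

```text
(no output)
```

View pics/w9c.png

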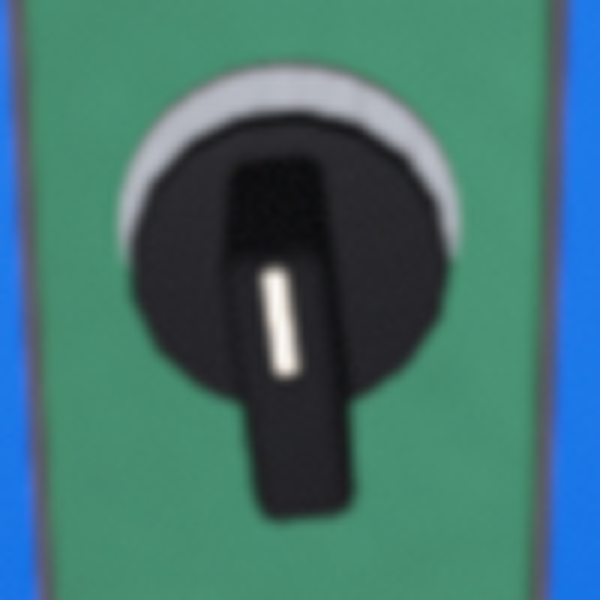

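Run:
```python
from h import *
q=lambda u,v,z: px2w("wrist",230+u/6-.4,200+v/6-.4,z)
a=q(277,255,.1075); b=q(305,515,.1075)
print(a,b,(a+b)/2,np.linalg.norm(b-a),np.degrees(np.arctan2(*(b-a)[1::-1])))
c=q(290,265,.0705); print(c)
l=[q(274,268,.1075),q(287,375,.1075)]; print(np.degrees(np.arctan2(*(l[1]-l[0])[1::-1])))
# left and right edges
for e in [((228,258),(258,515)),((328,258),(352,515))]:
    p,r=q(*e[0],.1075),q(*e[1],.1075); print(np.degrees(np.arctan2(*(r-p)[1::-1])))
```

```text
[0.58629369 0.08049669 0.1075    ] [0.62428077 0.08387474 0.1075    ] [0.60528723 0.08218572 0.1075    ] 0.03813697463527473 5.081723293140425
[0.60504778 0.08211838 0.0705    ]
5.757425554695643
5.1351610992991406
4.766754484151187
```

Emit:
servo_tool:
  travel:
    - [0.002, 0, -0.15]
    - [0.004, 0, -0.35]
    - [0.006, 0.1, -0.4375]
    - [0.006, 0.3, -0.4375]
    - [0.006, 0.5, -0.4375]
    - [0.006, 0.6, -0.4375]
    - [0.006, 0.6, -0.4375]
    - [0.006, 0.6, -0.4375]
  rotation:
    - [0, -0.01, 0]
    - [0, -0.025, 0]
    - [0, -0.0317, 0]
    - [0, -0.0317, 0]
    - [0, -0.0317, 0]
    - [0, -0.0317, 0]
    - [0, -0.0317, 0]
    - [0, -0.0317, 0]
  hand: [0.4, 0.4, 0.4, 0.4, 0.4, 0.4, 0.4, 0.4]

```text
t: 22.3
eef_pos: [0.6055, 0.0823, 0.2181]
orientation: [-1.166, -1.277, 1.275]
contact_force: [-0.3, -0.3, 0.2]
width: 0.0511
```

Run:
```python
from h import *
s=env.sense(); print(s["t"],s["eef_pos"],s["contact_force"],s["width"],R.from_rotvec(s["orientation"]).as_matrix().round(3),s["joint_positions"])
im=env.get_image("wrist"); cv2.imwrite("pics/w10.png",im[:,:,::-1])
```

```text
22.3 [0.60547438 0.08232236 0.21812115] [-0.28374363 -0.32865123  0.23506786] 0.051121256711265356 [[-0.091  0.001 -0.996]
 [ 0.996  0.    -0.091]
 [-0.    -1.    -0.001]] [ 5.89669541e-02  5.54224390e-01  1.56402931e+00 -1.83832750e-05
  1.02237917e+00 -1.60274326e+00]
```

View pics/w10.png

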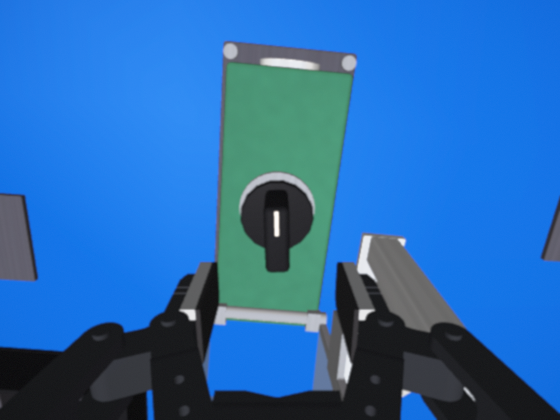

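Emit:
servo_tool:
  travel:
    - [0, 0.08, 0]
    - [0, 0.22, 0]
    - [0, 0.38, 0]
    - [0, 0.5, 0]
    - [0, 0.56, 0]
    - [0, 0.56, 0]
    - [0, 0.56, 0]
  rotation:
    - [0, 0, 0]
    - [0, 0, 0]
    - [0, 0, 0]
    - [0, 0, 0]
    - [0, 0, 0]
    - [0, 0, 0]
    - [0, 0, 0]
  hand: [0.4, 0.4, 0.4, 0.4, 0.4, 0.4, 0.4]

```text
t: 23.05
eef_pos: [0.6054, 0.0823, 0.1506]
orientation: [-1.165, -1.276, 1.275]
contact_force: [0.4, -0.4, 0.6]
width: 0.0511
```

```bash
cat > st.py <<'E'
from h import *
s=env.sense(); M=R.from_rotvec(s["orientation"]).as_matrix()
print(s["t"],s["eef_pos"].round(4),"F",s["contact_force"].round(2),"T",s["torque"].round(3),"w",s["width"].round(4),"yaw",np.degrees(np.arctan2(-M[0,0],M[1,0])).round(2),"j6",s["joint_positions"][5].round(4),"tau6",s["joint_torque"][5].round(3))
E
python3 st.py
```

```text
Traceback (most recent call last):
  File "st.py", line 3, in <module>
    print(s["t"],s["eef_pos"].round(4),"F",s["contact_force"].round(2),"T",s["torque"].round(3),"w",s["width"].round(4),"yaw",np.degrees(np.arctan2(-M[0,0],M[1,0])).round(2),"j6",s["joint_positions"][5].round(4),"tau6",s["joint_torque"][5].round(3))
                                                                                                    ^^^^^^^^^^^^^^^^
AttributeError: 'float' object has no attribute 'round'
```

Emit:
servo_tool:
  travel:
    - [0, 0, 0]
    - [0, 0, 0]
    - [0, 0, 0]
    - [0, 0, 0]
    - [0, 0, 0]
    - [0, 0, 0]
    - [0, 0, 0]
    - [0, 0, 0]
  rotation:
    - [0, 0, 0]
    - [0, 0, 0]
    - [0, 0, 0]
    - [0, 0, 0]
    - [0, 0, 0]
    - [0, 0, 0]
    - [0, 0, 0]
    - [0, 0, 0]
  hand: [0.6, 0.8, 1, 1, 1, 1, 1, 1]

```text
t: 23.85
eef_pos: [0.6054, 0.0822, 0.1508]
orientation: [-1.165, -1.277, 1.276]
contact_force: [-1.7, -1.4, 6.4]
width: 0.0131
```

```bash
python3 st.py
```

```text
Traceback (most recent call last):
  File "st.py", line 3, in <module>
    print(s["t"],s["eef_pos"].round(4),"F",s["contact_force"].round(2),"T",s["torque"].round(3),"w",s["width"].round(4),"yaw",np.degrees(np.arctan2(-M[0,0],M[1,0])).round(2),"j6",s["joint_positions"][5].round(4),"tau6",s["joint_torque"][5].round(3))
                                                                                                    ^^^^^^^^^^^^^^^^
AttributeError: 'float' object has no attribute 'round'
```

```bash
sed -i 's/s\["width"\].round(4)/round(s["width"],4)/' st.py; python3 st.py
```

```text
23.85 [0.6054 0.0822 0.1508] F [-1.66 -1.43  6.41] T [-0.134  0.247  0.319] w 0.0131 yaw 5.23 j6 -1.603 tau6 0.3
```

Emit:
servo_tool:
  travel:
    - [0, 0, 0]
    - [0, 0, 0]
    - [0, 0, 0]
    - [0, 0, 0]
    - [0, 0, 0]
    - [0, 0, 0]
    - [0, 0, 0]
    - [0, 0, 0]
  rotation:
    - [0, 0.012, 0]
    - [0, 0.024, 0]
    - [0, 0.036, 0]
    - [0, 0.048, 0]
    - [0, 0.06, 0]
    - [0, 0.072, 0]
    - [0, 0.084, 0]
    - [0, 0.096, 0]
  hand: [1, 1, 1, 1, 1, 1, 1, 1]

```text
t: 24.65
eef_pos: [0.6054, 0.0825, 0.1507]
orientation: [-1.302, -1.053, 1.051]
contact_force: [-1.3, 0.9, 6.0]
width: 0.0132
```

```bash
python3 st.py
```

```text
24.65 [0.6054 0.0825 0.1507] F [-1.27  0.93  5.96] T [0.149 0.287 0.487] w 0.0132 yaw -12.13 j6 -1.3 tau6 -0.194
```

Emit:
servo_tool:
  travel:
    - [0, 0, 0]
    - [0, 0, 0]
    - [0, 0, 0]
  rotation:
    - [0, 0.011, 0]
    - [0, 0.022, 0]
    - [0, 0.033, 0]
  hand: [1, 1, 1]

```text
t: 24.95
eef_pos: [0.6054, 0.0826, 0.1507]
orientation: [-1.342, -0.975, 0.973]
contact_force: [-0.4, 1.7, 6.5]
width: 0.0131
```

```bash
python3 st.py
```

```text
24.95 [0.6054 0.0826 0.1507] F [-0.42  1.72  6.53] T [0.287 0.138 0.426] w 0.0131 yaw -18.05 j6 -1.1965 tau6 -0.142
```

Emit:
servo_tool:
  travel:
    - [0, 0, 0]
    - [0, 0, 0]
    - [0, 0, 0]
  rotation:
    - [0, 0.011, 0]
    - [0, 0.022, 0]
    - [0, 0.033, 0]
  hand: [1, 1, 1]

```text
t: 25.25
eef_pos: [0.6054, 0.0827, 0.1507]
orientation: [-1.379, -0.897, 0.895]
contact_force: [-0.6, 2.3, 5.2]
width: 0.0132
```

```bash
python3 st.py
```

```text
25.25 [0.6054 0.0827 0.1507] F [-0.58  2.27  5.16] T [0.41  0.178 0.375] w 0.0132 yaw -23.99 j6 -1.0929 tau6 -0.142
```

Emit:
servo_tool:
  travel:
    - [0, 0, 0]
    - [0, 0, 0]
    - [0, 0, 0]
  rotation:
    - [0, 0.011, 0]
    - [0, 0.022, 0]
    - [0, 0.033, 0]
  hand: [1, 1, 1]

```text
t: 25.55
eef_pos: [0.6054, 0.0828, 0.1507]
orientation: [-1.412, -0.818, 0.815]
contact_force: [-0.3, 2.7, 4.5]
width: 0.0131
```

```bash
python3 st.py
```

```text
25.55 [0.6054 0.0828 0.1507] F [-0.31  2.66  4.45] T [0.481 0.079 0.389] w 0.0131 yaw -29.93 j6 -0.9892 tau6 -0.142
```

Emit:
servo_tool:
  travel:
    - [0, 0, 0]
    - [0, 0, 0]
    - [0, 0, 0]
  rotation:
    - [0, 0.011, 0]
    - [0, 0.022, 0]
    - [0, 0.033, 0]
  hand: [1, 1, 1]

```text
t: 25.85
eef_pos: [0.6055, 0.0828, 0.1507]
orientation: [-1.442, -0.738, 0.736]
contact_force: [-0.9, 4.5, 4.9]
width: 0.013
```

```bash
python3 st.py
```

```text
25.85 [0.6055 0.0828 0.1507] F [-0.87  4.48  4.91] T [0.607 0.027 0.422] w 0.013 yaw -35.87 j6 -0.8855 tau6 -0.141
```

Emit:
servo_tool:
  travel:
    - [0, 0, 0]
    - [0, 0, 0]
    - [0, 0, 0]
  rotation:
    - [0, 0.011, 0]
    - [0, 0.022, 0]
    - [0, 0.033, 0]
  hand: [1, 1, 1]

```text
t: 26.15
eef_pos: [0.6056, 0.0829, 0.1508]
orientation: [-1.469, -0.658, 0.655]
contact_force: [-0.1, 3.8, 5.0]
width: 0.013
```

```bash
python3 st.py
```

```text
26.15 [0.6056 0.0829 0.1508] F [-0.14  3.81  4.96] T [0.649 0.01  0.409] w 0.013 yaw -41.81 j6 -0.7819 tau6 -0.14
```

Emit:
servo_tool:
  travel:
    - [0, 0, 0]
    - [0, 0, 0]
    - [0, 0, 0]
  rotation:
    - [0, 0.011, 0]
    - [0, 0.022, 0]
    - [0, 0.033, 0]
  hand: [1, 1, 1]

```text
t: 26.45
eef_pos: [0.6056, 0.083, 0.1507]
orientation: [-1.493, -0.578, 0.575]
contact_force: [0.6, 4.0, 3.9]
width: 0.0132
```

```bash
python3 st.py
```

```text
26.45 [0.6056 0.083  0.1507] F [0.65 4.02 3.92] T [ 0.705 -0.075  0.427] w 0.0132 yaw -47.75 j6 -0.6782 tau6 -0.14
```

Emit:
servo_tool:
  travel:
    - [0, 0, 0]
    - [0, 0, 0]
    - [0, 0, 0]
  rotation:
    - [0, 0.011, 0]
    - [0, 0.022, 0]
    - [0, 0.033, 0]
  hand: [1, 1, 1]

```text
t: 26.75
eef_pos: [0.6057, 0.083, 0.1508]
orientation: [-1.513, -0.498, 0.494]
contact_force: [1.4, 5.2, 3.5]
width: 0.0134
```

```bash
python3 st.py
```

```text
26.75 [0.6057 0.083  0.1508] F [1.44 5.17 3.49] T [ 0.817 -0.171  0.482] w 0.0134 yaw -53.7 j6 -0.5745 tau6 -0.137
```

Emit:
servo_tool:
  travel:
    - [0, 0, 0]
    - [0, 0, 0]
  rotation:
    - [0, 0.009, 0]
    - [0, 0.018, 0]
  hand: [1, 1]

```text
t: 26.95
eef_pos: [0.6057, 0.083, 0.1507]
orientation: [-1.523, -0.454, 0.45]
contact_force: [1.4, 5.5, 3.3]
width: 0.0131
```

```bash
python3 st.py;python3 - <<'E'
from h import *
env.get_image("top");s=env.sense();print(s["t"],s["torque"])
E
```

```text
26.95 [0.6057 0.083  0.1507] F [1.41 5.48 3.31] T [ 0.848 -0.194  0.507] w 0.0131 yaw -56.92 j6 -0.5182 tau6 0.016
27.0 [ 0.87400867 -0.17535718  0.45400849]
```

Emit:
servo_tool:
  travel:
    - [0, 0, 0]
    - [0, 0, 0]
  rotation:
    - [0, 0.009, 0]
    - [0, 0.018, 0]
  hand: [1, 1]

```text
t: 27.2
eef_pos: [0.6057, 0.0831, 0.1508]
orientation: [-1.532, -0.41, 0.406]
contact_force: [1.0, 5.8, 3.3]
width: 0.0129
```

```bash
python3 st.py
```

```text
27.2 [0.6057 0.0831 0.1508] F [1.02 5.78 3.33] T [ 0.879 -0.229  0.498] w 0.0129 yaw -60.15 j6 -0.4618 tau6 0.038
```

Emit:
servo_tool:
  travel:
    - [0, 0, 0]
    - [0, 0, 0]
  rotation:
    - [0, 0.009, 0]
    - [0, 0.018, 0]
  hand: [1, 1]

```text
t: 27.4
eef_pos: [0.6058, 0.0831, 0.1508]
orientation: [-1.539, -0.366, 0.362]
contact_force: [1.3, 6.3, 2.6]
width: 0.0136
```

```bash
python3 st.py
```

```text
27.4 [0.6058 0.0831 0.1508] F [1.31 6.33 2.63] T [ 0.93  -0.241  0.637] w 0.0136 yaw -63.39 j6 -0.4053 tau6 0.128
```

Emit:
servo_tool:
  travel:
    - [0, 0, 0]
    - [0, 0, 0]
  rotation:
    - [0, 0.009, 0]
    - [0, 0.018, 0]
  hand: [1, 1]

```text
t: 27.6
eef_pos: [0.6058, 0.0832, 0.1508]
orientation: [-1.546, -0.322, 0.318]
contact_force: [3.1, 6.0, 3.4]
width: 0.0133
```

```bash
python3 st.py
```

```text
27.6 [0.6058 0.0832 0.1508] F [3.14 6.04 3.38] T [ 1.054 -0.374  0.63 ] w 0.0133 yaw -66.62 j6 -0.3488 tau6 0.194
```

Run:
```python
from h import *
for _ in range(6):
    env.get_image("top");s=env.sense();print(s["t"],s["torque"].round(3),s["joint_torque"][5].round(3))
```

```text
27.65 [ 1.015 -0.254  0.578] 0.381
27.7 [ 1.001 -0.367  0.526] 0.87
27.75 [ 1.026 -0.316  0.404] 0.599
27.8 [ 1.072 -0.286  0.511] 0.501
27.85 [ 1.026 -0.301  0.497] 0.479
27.9 [ 0.974 -0.302  0.524] 0.475
```

Emit:
servo_tool:
  travel:
    - [0, 0, 0]
    - [0, 0, 0]
    - [0, 0, 0]
  rotation:
    - [0, 0.004, 0]
    - [0, 0.008, 0]
    - [0, 0.012, 0]
  hand: [1, 1, 1]

```text
t: 28.2
eef_pos: [0.6058, 0.0832, 0.1508]
orientation: [-1.551, -0.293, 0.289]
contact_force: [2.3, 6.1, 2.3]
width: 0.0132
```

```bash
python3 st.py
```

```text
28.2 [0.6058 0.0832 0.1508] F [2.32 6.15 2.31] T [ 1.029 -0.329  0.744] w 0.0132 yaw -68.74 j6 -0.3118 tau6 0.493
```

Emit:
servo_tool:
  travel:
    - [0, 0, 0]
    - [0, 0, 0]
    - [0, 0, 0]
    - [0, 0, 0]
    - [0, 0, 0]
  rotation:
    - [0, 0, 0]
    - [0, 0, 0]
    - [0, 0, 0]
    - [0, 0, 0]
    - [0, 0, 0]
  hand: [0.8, 0.7, 0.6, 0.5, 0.5]

```text
t: 28.7
eef_pos: [0.6051, 0.0822, 0.15]
orientation: [-1.551, -0.291, 0.291]
contact_force: [-0.0, -0.3, 0.1]
width: 0.0427
```

Emit:
servo_tool:
  travel:
    - [0, -0.05, 0]
    - [0, -0.2, 0]
    - [0, -0.4, 0]
    - [0, -0.6, 0]
    - [0, -0.8, 0]
    - [0, -1.0, 0]
    - [0, -1.0, 0]
  rotation:
    - [0, 0, 0]
    - [0, 0, 0]
    - [0, 0, 0]
    - [0, 0, 0]
    - [0, 0, 0]
    - [0, 0, 0]
    - [0, 0, 0]
  hand: [0.5, 0.5, 0.5, 0.5, 0.5, 0.5, 0.5]

```text
t: 29.4
eef_pos: [0.6062, 0.0823, 0.2739]
orientation: [-1.552, -0.295, 0.286]
contact_force: [0.1, 0.5, 0.0]
width: 0.0425
```

```bash
python3 st.py
python3 - <<'E'
from h import *
im=env.get_image("wrist"); cv2.imwrite("pics/w11.png",im[:,:,::-1])
E
python3 look.py l11
```

```text
29.4 [0.6062 0.0823 0.2739] F [0.09 0.54 0.01] T [ 0.014 -0.023 -0.014] w 0.0425 yaw -68.77 j6 -0.3116 tau6 0.0
29.45 [0.60555789 0.08230797 0.2718575 ] 0.04222985116406187 [-0.34311289 -0.97888132 -0.4770417 ] [ 0.02750255 -0.03156446  0.00467762] [[ 0.932  0.003 -0.362]
 [ 0.362  0.     0.932]
 [ 0.003 -1.    -0.001]] [ 5.89385661e-02  4.92381874e-01  1.52015029e+00 -2.87912731e-05
  1.12584204e+00 -3.11640461e-01]
top roller []
top prop []
top prop_notch []
top prop_post []
scene roller [(0.45, [0.6709, 0.18, 0.1079])]
scene prop [(0.76, [0.6896, 0.1764, -0.001])]
scene prop_notch [(0.7, [0.6822, 0.1783, 0.1029]), (0.25, [0.6914, 0.1761, 0.0023])]
scene prop_post [(0.59, [0.6559, 0.1802, 0.1409])]
```

View pics/w11.png

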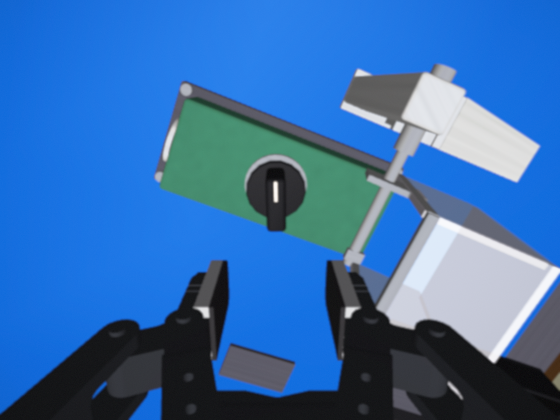

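View pics/l11.png

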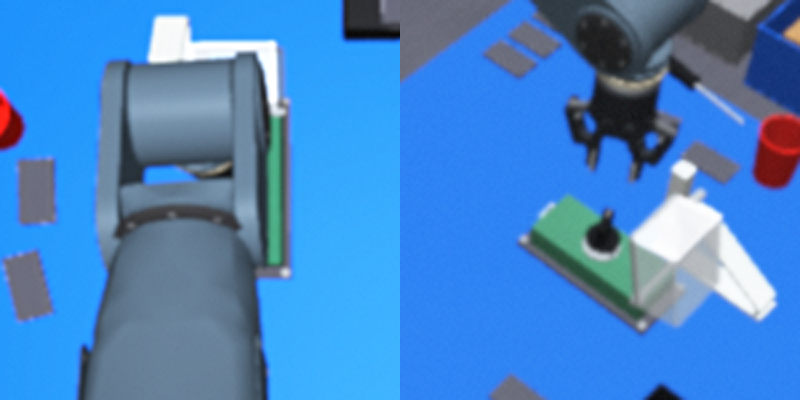

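```bash
python3 -c "
from bench import env
print(env.sign_off())"
```

```text
the job is handed in; nothing more can be done
None
```

The job is handed in after about 30 s of robot time. The guard is propped open with its roller in the notch, and the knob is turned clockwise onto its cushion. The sign-off gives no verdict, so what follows rests on my own measurements.

- **Prop:** I dragged the silver prop by its post to in front of the stand, then pushed it nose first under the roller at about 36 mm/s. The highest wrist force I read during contact was about 13 N. My first stop left the roller still on the crest, so I pushed on about 8 mm until it dropped in. I then lowered the prop and let go.
- **Guard:** After the release and again after the knob was turned, the pictures showed the guard up and the roller in the notch. The networks put the roller about 16 to 20 mm behind the prop's origin. That is inside 3 to 25 mm, but nearer the back limit than the centre, with about 4 mm of error on each point.
- **Knob:** I turned it clockwise about 1.29 rad in all. The torque stayed around 0.4 to 0.5 N m, then rose over roughly the last 0.15 rad to 0.74 N m. That puts the cushion squeeze at 0.10 to 0.18 rad, within the snug range. In the last picture the bar had not sprung back.
- **Checks that disagreed:** While I held the knob still just before the last small turn, the torque reading sagged to about 0.5 N m. I therefore relied on the readings taken while turning.
- **Side force:** While I moved the prop sideways, the wrist force rose to about 19 N sideways and 24 N vertically. I raised the tool about 1 mm and it cleared.
- **Bystanders:** The path stayed clear of them, and the plates, cup and screwdriver looked in place in the pictures. I did not measure them at the end.

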